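# Book in a panel kit: dock the tray, show the card's label to the reader

## Task

Book in this kit: slide the loaded grey tray (it has an upright grip tab) fully home into the slotted rails against the end stop, keeping its load in it, then let go of it. Then draw the green plug-in card up out of its black stand with your fingers on the green half (the corner notch marks the white label end, so leave that end uncovered), and turn it printed label up to the code reader, square to the lens and centred in its view. Finish while still holding the card still there in the air; the tray stays home and nothing else on the bench is disturbed.

Things in the scene. Friction and masses are not known exactly. Their poses are not given: they have to be found in the camera images.
- dock: Tray dock of zinc steel fixed to the bench: two slotted C-rails and an end stop, all 29 mm high, open above, no floor (the tray slides on the bench). Origin on the bench, exactly under the tray's centre when fully home; +x is the way the tray slides in (roughly the robot's left). End stop face at x = 100 mm; rails from x = -20 to 100 mm, 154 mm apart; lips at 26 to 29 mm height reach 8 mm inward.
- dock_mouth (a point): Middle of the dock's flared mouth, on the bench, 50 mm before the dock's origin (dock x = -50 mm), axes as the dock. Here the flares are about 184 mm apart; over the next 30 mm they narrow to the rails' 154 mm.
- tray_mid (a point): Centre of the loose grey kit tray, 11 mm above the bench. 200 mm (its x) by 150 mm (its y), rim 22 mm high, walls and floor 5 mm, 0.3 kg (some 0.65 kg loaded). Its +x end enters the dock first; it starts on the bench just before the mouth, up to 16 mm aside and 10 degrees askew.
- tray_tab (a point): Grip point of the tray's upright grip tab, 50 mm above the bench, 94 mm behind the tray's centre, at its -x end. The tab is 12 mm thick (tray x), 60 mm wide (tray y) and reaches from 20 to 64 mm height; yellow patch outside. Axes as the tray. Nothing else within 60 mm of it is higher than 29 mm.
- stand: Black card stand, a loose weighted block 70 x 50 x 22 mm (x, y, z), 0.25 kg, on the tray's floor (5 mm above the bench) towards its +x end, at any yaw. Slot 46 x 10 mm, 14 mm deep, in its top along its x. Origin at the centre of its underside. It stays in the tray.
- card_mid (a point): Centre of the green plug-in card's plate, 47 mm above the bench. Plate 90 mm long (x), 8 thick (y), 38 high (z), 0.05 kg, upright in the stand at any yaw, from 28 to 66 mm above the bench; a contact edge 43 mm long, 15 mm deep below it stands loosely in the slot. White frosted label end: the last 26 mm at -x; the rest is green. Grip across the 8 mm, from above, at x > 0.
- card_notch (a point): The small corner notch, 8 x 8 mm, in the upper corner (-x, +z) of the card's white label end; the point is the notch's middle, 41 mm from card_mid along -x and 15 mm up. Axes as card_mid. Seen from the printed side with the notch on top, the notch is at the right; the white end's other face is blank.
- card_label (a point): Centre of the printed label (a dark square code): on the +y face of the card's white end, 31 mm from card_mid towards -x, 2 mm below it (-z) and 4 mm towards +y. Axes as card_mid; +y points straight out of the printed face.
- reader: Fixed code reader: round base 110 mm across, origin under its centre, a post 18 mm thick and 350 mm high, and a dark head (46 x 46 x 50 mm) with a square window and red lamps round the lens. It looks slantwise down, 45 degrees, towards its own -x (the robot's side). Do not touch it.
- aim (a point): Where the label's centre should be: in the air on the reader's viewing axis, 140 mm before the lens, 200 mm above the bench, 200 mm from the post axis along the reader's -x. Its z axis points up along the viewing axis to the lens (45 degrees above level), its y axis is level. Labels are read within 25 mm of the axis, 95 to 185 mm from the lens, facing it within 20 degrees.
- relay_a: Relay module, green base 40 x 26 mm with a blue relay on top, 27 mm high, riding loose on the tray near the tab. Origin at the centre of its underside.
- relay_b: A second relay module, the same, on the other side of the tray.
- screwdriver: Red-handled screwdriver 190 mm long lying on the bench. Leave it alone.
- reel: Orange wire reel 100 mm across, 42 mm high, lying flat on the bench. Leave it alone.
- terminals: Row of grey, blue and green terminal blocks on a 110 mm piece of rail, 44 mm high. Leave it alone.
- duct_piece: Grey slotted wiring duct offcut 150 x 40 x 60 mm. Leave it alone.
There are look-alikes about, which are no part of the job. What is meant by the part that bears card_mid is not purple, and is the smaller of those in its own colour. Leave any brown look-alike of the relay_a alone.

How it is judged:
By the outcome, as a careful person would: the job done as asked, in the order asked, and still so for the second after the job is handed in, while the arm keeps its last pose, push and grip.
It also fails if it takes over 51 s, if anything falls off the work surface, if the arm or the gripper's body presses on something with over 40 N, if the wrist force passes 120 N, or if a joint passes its speed limit or range.

## Robot

A 6-joint arm with a two-finger parallel gripper is mounted at the origin on the work surface. World frame = base frame: x ahead of the robot, y to its left, z up, the work surface at z = 0. Lengths are in m, angles in rad, forces in N, time in s.
With the tool pointing down it reaches from about 0.3 to 0.875 m from the base axis. Payload 4.2 kg.
Tool frame: the origin (TCP) lies at the very end of the fingers, on their centre line; the grasp point (between the pads) lies 19 mm behind it; z points along the fingers, y is the direction in which the jaws open and shut (so a half turn about z gives the same grasp; the last joint's range is limited). The gripper opens to 85 mm and grips with 20 to 120 N. Pads are 22 mm wide; open, the fingers measure 114 mm over their backs; the gripper's body (76 mm by 85 mm) begins 54 mm behind the grasp point. The pads swing forward as they close: fully open they stand 13 mm farther back than shut.
Start: joints at [1.166, 0.32, 1.565, -0, 1.257, -0.02], TCP at [0.216, 0.533, 0.201] pointing down, gripper open.
Joint ranges: [-3.11, 3.11], [-0.84, 2.01], [0.21, 2.61], [-1.34, 4.49], [0.05, 2.63], [-2.56, 2.56]. Speed limits (rad/s): [2.57, 2.57, 3.14, 3.14, 3.14, 3.14].

## Interface

Orientations are given as [roll, pitch, yaw] about the fixed x, y, z axes, in that order (R = Rz(yaw) Ry(pitch) Rx(roll)).
In Python, from bench import env, imaging gives the robot as it stands.
- The arm moves only by the shell command python3 -m crank 'ROWS'. ROWS is JSON, one flat list of numbers, 7 for each row, row after row: the shift along the tool's x, y, z in mm, then the turn, a rotation vector about the tool's x, y, z in degrees, then the finger opening in mm, from 0 to 85.4. A call has 1 to 8 rows; each row is the pose to reach, as a shift and turn from the pose commanded when the call began, along the tool's axes at that moment; what a row does not reach only later rows make up. A row lasts 1/8 s, in which the tool goes at most 62.5 mm and 10.7 degrees, less where a joint would pass 70% of its speed; a pose out of reach is approached as far as the arm can. A call with a gripper value outside its range is refused whole. The fingers move at their own pace and stop on an object; the grip force is fixed at half the most. Time passes only in rows, so rows that repeat a pose let the fingers close. It gives the time, the measured TCP pose, the force and the opening at its end, in the units of the state.
- env.sense(): the state, without advancing time (a new reading comes with each control period).
- imaging.read_camera(name): name is "scene" or "top" or "wrist"; returns a dict with "pixels" (420x560x3 uint8, blue, green, red), "intrinsics" (3x3 intrinsics, pixels), "cam_to_world" (4x4, takes a point from camera to world coordinates). Camera axes: x right, y up, looking along -z (the intrinsics and any distortion apply to the point x, -y, -z); pixel columns grow to the right and rows downward; lengths in m; the calibration is good to about 2 mm. The wrist camera is an equidistant fisheye: a pixel r from the principal point sees the ray r / f radians off the axis. A picture is of the moment at which its call begins. There is no depth.
- env.job_done(): hands the job in, once; it reports no verdict.
The state is a dict: "time": time; "q": joint angles; "dq": joint speeds; "effort": joint torques, N m; "ee_pos": TCP position; "eef_rot": TCP orientation; "force": force on the tool from outside, world axes, zero at the start; "torque": the same for the moment, N m; "finger_gap": finger opening in m.
Only numpy, scipy, OpenCV 4.12 (cv2) and the standard library are available. Lean on these libraries where they do the work, as an engineer would, in place of code of your own. Each camera call takes 0.05 s, during which the arm holds its last target.

## Working session

There is one attempt and no reset: what is moved stays moved. The work goes in short steps, Python scripts to look and compute and a shell command to move; the robot and the scene stay as the last step left them, time stands still between calls to the robot, and variables do not carry over. Pictures are saved under pics/ and viewed, and the job is handed in when it is done.

```bash
ls -la; mkdir -p pics; python3 - <<'E'
from bench import env, imaging
import cv2
print(env.sense())
for n in ("scene","top","wrist"):
    c=imaging.read_camera(n); cv2.imwrite(f"pics/{n}0.png",c["pixels"]); print(n,c["intrinsics"],c["cam_to_world"], [k for k in c])
E
```

```text
total 12
drwxr-xr-x  3 agent agent 4096 Dec  6 15:12 .
drwxr-xr-x 23 root  root  4096 Dec  6 15:12 ..
drwxr-xr-x  2 agent agent 4096 Dec  6 15:12 pics
{'time': 0.0, 'q': array([ 1.16599479e+00,  3.20290523e-01,  1.56568591e+00, -1.79012963e-05,
        1.25739019e+00, -2.00005481e-02]), 'dq': array([ 0.00218689,  0.00238797, -0.00115127,  0.00085611,  0.00050068,
        0.00041579]), 'effort': array([ 4.15646928e-04, -4.15521777e+01, -2.34160191e+01,  2.11590242e-05,
        8.20238813e-03,  3.62664736e-06]), 'ee_pos': array([0.21563539, 0.53245954, 0.19968042]), 'eef_rot': array([-3.13981870e+00, -1.84618664e-05,  2.75679718e+00]), 'force': array([0.44726086, 0.14241433, 0.83681374]), 'torque': array([ 0.01287262, -0.02274473,  0.00788355]), 'finger_gap': 0.08571329231236953}
scene [[439.00904856   0.         279.179448  ]
 [  0.         439.00904856 204.64004455]
 [  0.           0.           1.        ]] [[-0.28468152 -0.65280864  0.70199523  1.3437789 ]
 [ 0.9586063  -0.18964905  0.21238457  0.24562936]
 [-0.00551375  0.73339901  0.67977605  0.88603981]
 [ 0.          0.          0.          1.        ]] ['pixels', 'intrinsics', 'cam_to_world']
top [[384.11703157   0.         276.6978957 ]
 [  0.         384.11703157 205.11274307]
 [  0.           0.           1.        ]] [[-0.02878281  0.98268969 -0.18300961  0.34058851]
 [-0.9994437  -0.0313781  -0.01130069  0.01414418]
 [-0.01684757  0.18258253  0.98304617  1.29934997]
 [ 0.          0.          0.          1.        ]] ['pixels', 'intrinsics', 'cam_to_world']
wrist [[325.1922621    0.         278.59241566]
 [  0.         325.1922621  211.96823249]
 [  0.           0.           1.        ]] [[ 0.3758946  -0.89410614 -0.24346964  0.15459291]
 [ 0.92666156  0.3623289   0.10008057  0.55866606]
 [-0.00126657 -0.2632337   0.96473127  0.37376858]
 [ 0.          0.          0.          1.        ]] ['pixels', 'intrinsics', 'cam_to_world']
```

View pics/scene0.png

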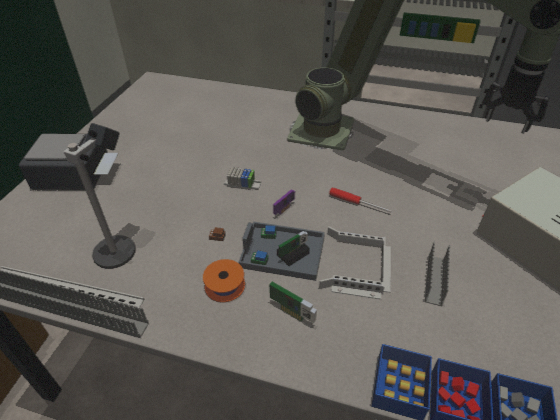

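View pics/top0.png

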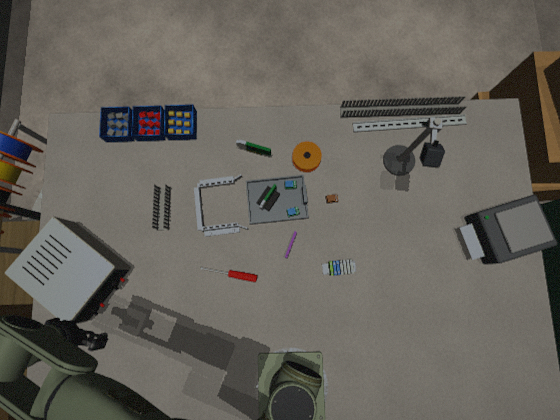

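View pics/wrist0.png

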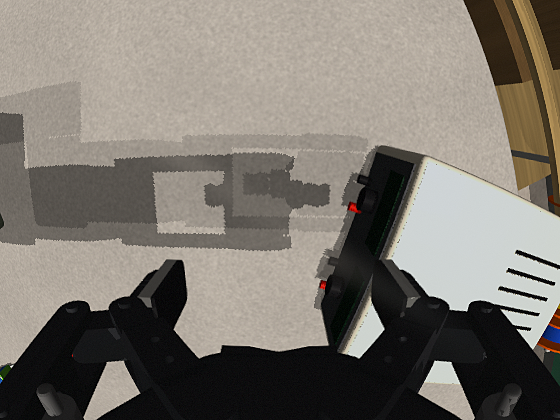

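The scene view shows the tray near (282,248), with the card in it at (293,245) and the dock at (360,265). A larger green card lies at (292,302), a purple one stands at (284,202), and a brown relay is at (217,234). The same things appear in the top view: tray (278,200), dock (215,205), reader (400,160). I'll enlarge both views to measure.

```bash
cat > h.py <<'E'
from bench import env, imaging
import cv2, numpy as np
from scipy.spatial.transform import Rotation as Rn
def cam(n):
    c=imaging.read_camera(n); return c["pixels"],np.array(c["intrinsics"]),np.array(c["cam_to_world"])
def ray(K,T,u,v,fish=False):
    x=(u-K[0,2])/K[0,0]; y=(v-K[1,2])/K[1,1]
    if fish:
        r=np.hypot(x,y); s=np.sin(r)/r if r>1e-9 else 1; d=np.array([x*s,-y*s,-np.cos(r)])
    else: d=np.array([x,-y,-1.])
    d=T[:3,:3]@d; return T[:3,3],d/np.linalg.norm(d)
def plane(K,T,u,v,z,fish=False):
    o,d=ray(K,T,u,v,fish); return o+d*(z-o[2])/d[2]
def proj(K,T,p,fish=False):
    q=T[:3,:3].T@(np.asarray(p)-T[:3,3]); x,y,z=q[0],-q[1],-q[2]
    if fish:
        r=np.hypot(x,y); th=np.arctan2(r,z); return K[0,2]+K[0,0]*th*x/r, K[1,2]+K[1,1]*th*y/r
    return K[0,2]+K[0,0]*x/z, K[1,2]+K[1,1]*y/z
def tri(r1,r2):
    (a,d),(b,e)=r1,r2
    A=np.stack([d,-e],1); s=np.linalg.lstsq(A,b-a,rcond=None)[0]
    p,q=a+s[0]*d,b+s[1]*e; return (p+q)/2,np.linalg.norm(p-q)
def pose():
    s=env.sense(); return s["ee_pos"],Rn.from_euler('xyz',s["eef_rot"]).as_matrix()
def crop(img,x0,y0,w,h,k,name):
    cv2.imwrite("pics/"+name,cv2.resize(img[y0:y0+h,x0:x0+w],None,fx=k,fy=k,interpolation=cv2.INTER_CUBIC))
E
python3 - <<'E'
from h import *
t=cv2.imread("pics/top0.png"); s=cv2.imread("pics/scene0.png")
crop(t,185,165,160,80,5,"t1.png"); crop(s,230,215,170,90,4.7,"s1.png"); 
crop(t,370,90,120,110,5,"t2.png"); crop(s,50,110,120,170,3.5,"s2.png")
E
```

```text
(no output)
```

View pics/t1.png

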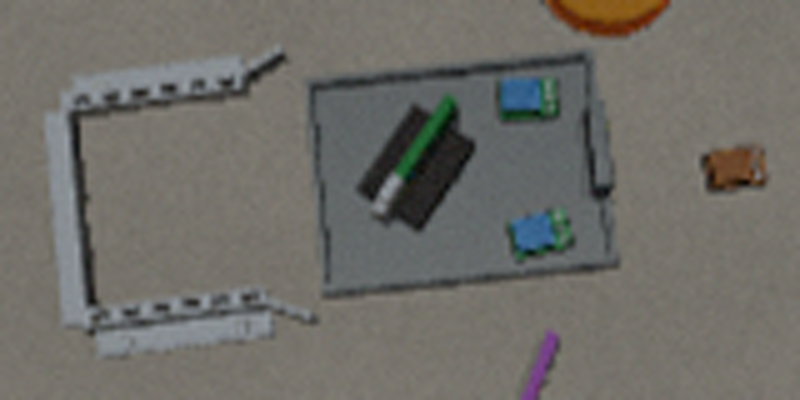

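View pics/s1.png

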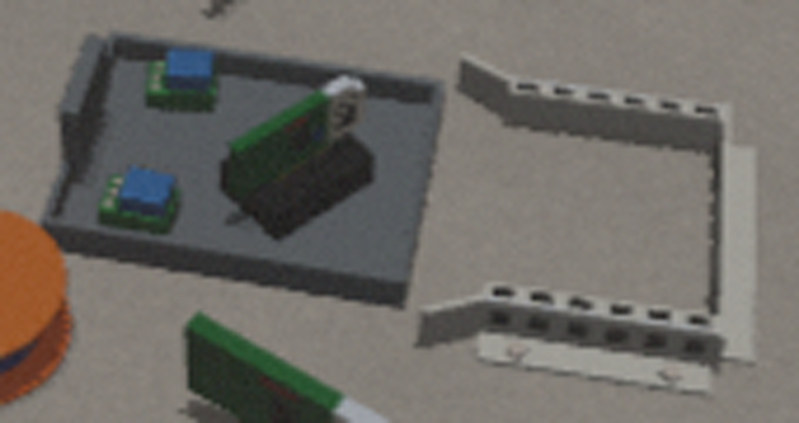

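View pics/t2.png

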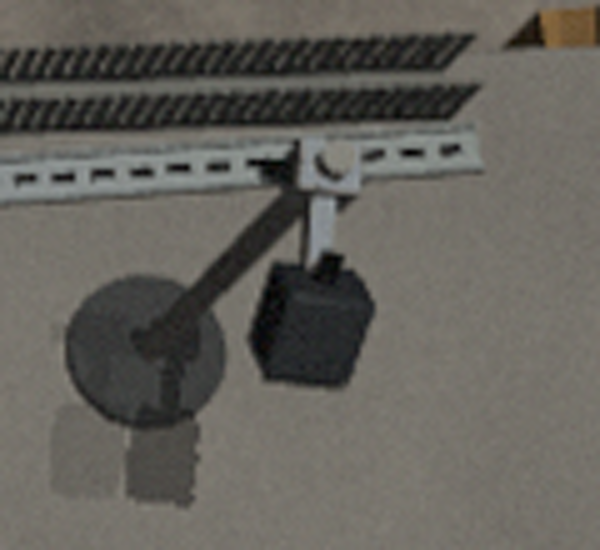

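View pics/s2.png

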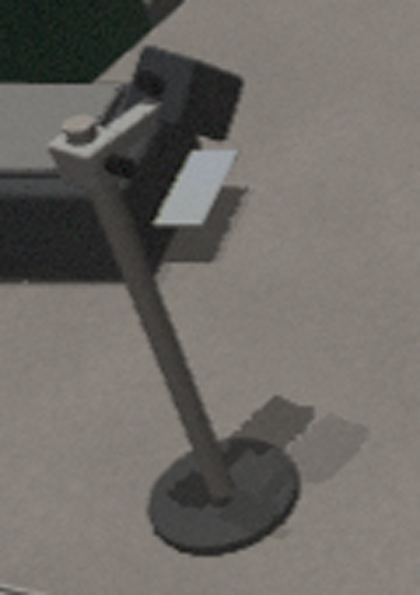

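```bash
python3 - <<'E'
from h import *
_,K,T=cam("top"); _,Ks,Ts=cam("scene")
def t(u,v,z): return plane(K,T,185+(u+.5)/5-.5,165+(v+.5)/5-.5,z)
def sc(u,v,z): return plane(Ks,Ts,230+(u+.5)/4.7-.5,215+(v+.5)/4.7-.5,z)
A=[t(*p,.022) for p in [(308,85),(588,52),(618,265),(325,297)]]
B=[sc(*p,.022) for p in [(112,35),(443,82),(408,285),(48,218)]]
for n,a in (("top",A),("scn",B)):
    a=np.array(a); print(n,a[:,:2].round(4).tolist(),a.mean(0).round(4),np.linalg.norm(a-np.roll(a,-1,0),axis=1).round(4))
D=[t(*p,.029) for p in [(72,110),(88,322),(80,108),(245,90),(90,305),(262,290)]]
print("dock top stop/upper/lower");print(np.array(D)[:,:2].round(4))
S=[sc(*p,.029) for p in [(725,115),(712,330),(520,92),(725,118),(490,290),(710,318)]]
print(np.array(S)[:,:2].round(4))
# card ends
def T2(a,b): return tri(ray(K,T,185+(a[0]+.5)/5-.5,165+(a[1]+.5)/5-.5),ray(Ks,Ts,230+(b[0]+.5)/4.7-.5,215+(b[1]+.5)/4.7-.5))
print(T2((450,98),(232,148)),T2((382,210),(365,85)))
print('card z66',t(452,98,.066),t(382,212,.066),sc(232,148,.066),sc(362,84,.066))
print('tab',t(598,145,.064),sc(85,65,.064), T2((605,190),(100,38)))
# reader
def t2(u,v,z): return plane(K,T,370+(u+.5)/5-.5,90+(v+.5)/5-.5,z)
print('base',t2(146,350,.005), t2(148,340,0),plane(Ks,Ts,50+225/3.5,110+496/3.5,.005))
print('post top',t2(330,160,.35),plane(Ks,Ts,50+78/3.5,110+135/3.5,.36))
E
```

```text
top [[0.6636, 0.1309], [0.6806, -0.0616], [0.5324, -0.0757], [0.5168, 0.1216]] [0.5984 0.0288 0.022 ] [0.1933 0.1489 0.1979 0.1471]
scn [[0.5397, -0.0727], [0.5225, 0.1231], [0.6714, 0.1368], [0.6817, -0.0605]] [0.6038 0.0317 0.022 ] [0.1966 0.1495 0.1975 0.1425]
dock top stop/upper/lower
[[0.6496 0.2915]
 [0.504  0.2796]
 [0.6509 0.286 ]
 [0.6598 0.1733]
 [0.5154 0.2783]
 [0.5219 0.1631]]
[[0.5099 0.2817]
 [0.6615 0.2927]
 [0.5246 0.1678]
 [0.5122 0.282 ]
 [0.6681 0.1792]
 [0.6541 0.2908]]
(array([0.64120337, 0.03250508, 0.06423458]), np.float64(0.0015374142783630294)) (array([0.56833699, 0.0835175 , 0.05438676]), np.float64(0.006510352000546671))
card z66 [0.64053526 0.03190252 0.066     ] [0.56556664 0.07974642 0.066     ] [0.64287033 0.03221086 0.066     ] [0.57816859 0.08715369 0.066     ]
tab [ 0.60614361 -0.06309603  0.064     ] [ 0.60511933 -0.06399095  0.064     ] (array([ 0.5769447 , -0.06613791,  0.0574652 ]), np.float64(0.0014445111871433953))
base [ 0.72924884 -0.40105454  0.005     ] [ 0.73797028 -0.40468107  0.        ] [ 0.73214664 -0.39749799  0.005     ]
post top [ 0.72494997 -0.39441129  0.35      ] [ 0.75671067 -0.37494438  0.36      ]
```

```bash
cat >> h.py <<'E'
def delta(p,yawdeg=None,R=None):
    P,R0=pose()
    if R is None: R=Rn.from_euler('xyz',[np.pi,0,np.radians(yawdeg)]).as_matrix()
    d=R0.T@(np.asarray(p)-P)*1000; w=Rn.from_matrix(R0.T@R).as_rotvec(degrees=True)
    print("delta mm",d.round(1),"rot deg",w.round(2),"| len",np.linalg.norm(d).round(1),np.linalg.norm(w).round(1),'rows>=',max(np.linalg.norm(d)/62.5,np.linalg.norm(w)/10.7).round(1))
E
python3 -c "
from h import *
delta([.68,.11,.26],184.6)"
```

```text
delta mm [-589.  -217.6  -59.7] rot deg [-5.000e-02 -1.000e-02 -2.665e+01] | len 630.7 26.7 rows>= 10.1
```

```bash
python3 -m crank '[-290,-108,-60,0,0,-13,44, -290,-108,-60,0,0,-13,44, -290,-108,-60,0,0,-13,44, -290,-108,-60,0,0,-13,44, -290,-108,-60,0,0,-13,44, -589,-218,-60,0,0,-26.6,44, -589,-218,-60,0,0,-26.6,44, -589,-218,-60,0,0,-26.6,44]'
python3 -c "
from h import *
delta([.68,.11,.26],184.6)"
```

```text
time: 1.25
ee_pos: [0.5764, 0.2037, 0.26]
eef_rot: [3.141, 0.0, -3.062]
force: [0.6, 0.7, -0.5]
finger_gap: 0.0438
delta mm [ -95.8 -101.7   -0. ] rot deg [ 0.03  0.01 -0.03] | len 139.7 0.0 rows>= 2.2
```

```bash
python3 -m crank '[-96,-102,0,0,0,0,44, -96,-102,0,0,0,0,44, -96,-102,0,0,0,0,44, -96,-102,0,0,0,0,44]'
python3 - <<'E'
from h import *
im,K,T=cam("wrist"); cv2.imwrite("pics/w1.png",im); np.savez("w1.npz",K=K,T=T)
print(pose()[0])
im,K,T=cam("top"); cv2.imwrite("pics/top1.png",im); crop(im,185,165,160,80,5,"t3.png")
E
```

```text
time: 1.75
ee_pos: [0.6789, 0.1108, 0.2592]
eef_rot: [3.141, -0.002, -3.063]
force: [0.6, 0.7, -0.7]
finger_gap: 0.0442
[0.67819033 0.11180707 0.25967004]
```

View pics/w1.png

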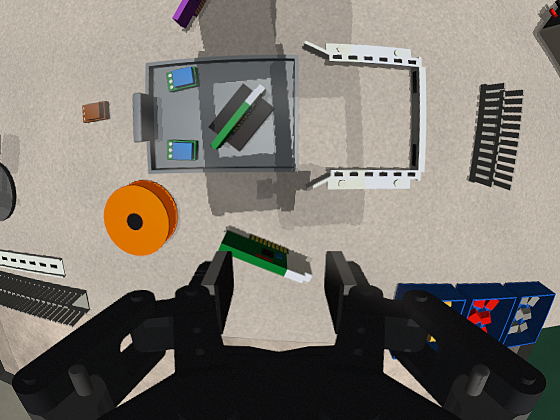

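The wrist view shows the tray with corners at about (148,60)–(297,170), its tab at (144,117), and the dock between (300,42) and (425,190). The card in the tray has its white end at (258,92) and its green end at (215,145). Next I'll enlarge to measure corners.

```bash
python3 - <<'E'
from h import *
im=cv2.imread("pics/w1.png")
crop(im,125,40,190,140,4.2,"w1a.png"); crop(im,285,30,150,170,3.5,"w1b.png")
E
```

```text
(no output)
```

View pics/w1a.png

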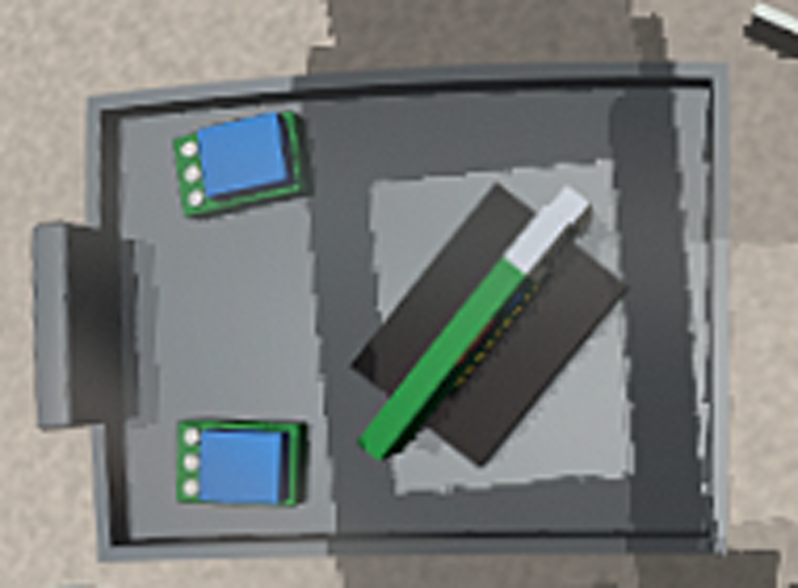

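View pics/w1b.png

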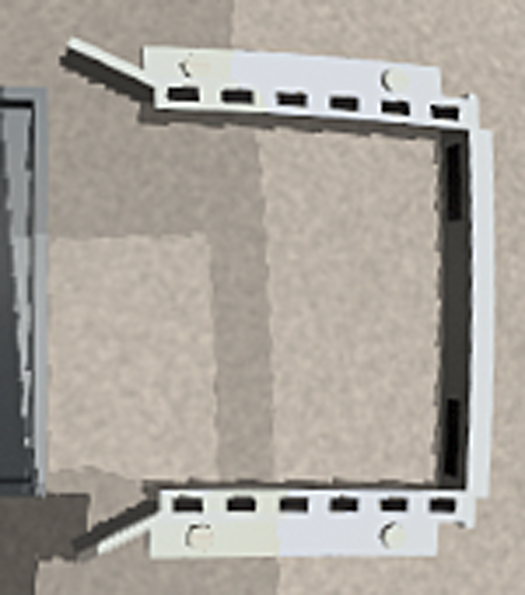

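```bash
python3 - <<'E'
from h import *
d=np.load("w1.npz"); K,T=d["K"],d["T"]
a=lambda u,v,z: plane(K,T,125+(u+.5)/4.2-.5,40+(v+.5)/4.2-.5,z,True)
b=lambda u,v,z: plane(K,T,285+(u+.5)/3.5-.5,30+(v+.5)/3.5-.5,z,True)
A=np.array([a(*p,.022) for p in [(88,97),(728,62),(722,552),(102,560)]])
print("tray",A[:,:2].round(4).tolist(),"c",A.mean(0).round(4),np.linalg.norm(A-np.roll(A,-1,0),axis=1).round(4))
az=lambda v: np.degrees(np.arctan2(v[1],v[0])).round(2)
print("yaw",az(A[1]-A[0]),az(A[2]-A[3]),az(A[2]-A[1])+90, az(A[3]-A[0])+90)
D=np.array([b(*p,.029) for p in [(155,104),(470,128),(468,489),(160,490)]])
print("dock",D[:,:2].round(4).tolist(),np.linalg.norm(D-np.roll(D,-1,0),axis=1).round(4))
print("yaw",az(D[1]-D[0]),az(D[2]-D[3]),az(D[2]-D[1])+90,az(D[3]-D[0])+90)
m1=(D[0]+D[3])/2;m2=(D[1]+D[2])/2; x=(m2-m1)/np.linalg.norm(m2-m1);print("mid",m1,m2,az(m2-m1),"home from m1",m1+.02*x,"from m2",m2-.1*x)
print("tab",[a(*p,.064).round(4) for p in [(35,225),(40,428),(65,225),(75,428)]])
print("card",[a(*p,.066).round(4) for p in [(580,198),(372,452)]])
E
```

```text
tray [[0.5352, -0.075], [0.5197, 0.1237], [0.6689, 0.134], [0.6839, -0.0627]] c [0.6019 0.03   0.022 ] [0.1992 0.1496 0.1973 0.1492]
yaw 94.46 94.34 93.95 94.7
dock [[0.5235, 0.162], [0.5124, 0.2823], [0.6497, 0.2963], [0.6625, 0.1761]] [0.1208 0.138  0.1209 0.1397]
yaw 95.25 96.09 95.84 95.77
mid [0.59297924 0.16903707 0.029     ] [0.5810433  0.28927998 0.029     ] 95.67 home from m1 [0.59100364 0.18893926 0.029     ] from m2 [0.59092127 0.18976905 0.029     ]
tab [array([ 0.5802, -0.0703,  0.064 ]), array([ 0.639 , -0.0659,  0.064 ]), array([ 0.5804, -0.0606,  0.064 ]), array([ 0.6388, -0.0546,  0.064 ])]
card [array([0.5704, 0.0857, 0.066 ]), array([0.6423, 0.0342, 0.066 ])]
```

```bash
python3 -c "
from h import *
delta([.6092,-.0637,.12],184.4); delta([.6092,-.0637,.031],184.4)"
```

```text
delta mm [  82.5 -170.1  140. ] rot deg [ 0.05 -0.04  0.22] | len 235.3 0.2 rows>= 3.8
delta mm [  82.4 -170.2  229. ] rot deg [ 0.05 -0.04  0.22] | len 297.0 0.2 rows>= 4.8
```

```bash
python3 -m crank '[20,-42,35,0,0,0.2,34, 40,-85,70,0,0,0.2,34, 60,-128,105,0,0,0.2,34, 82,-170,140,0,0,0.2,34, 82,-170,140,0,0,0.2,34, 82,-170,140,0,0,0.2,34]'
python3 - <<'E'
from h import *
im,K,T=cam("wrist"); cv2.imwrite("pics/w2.png",im); 
delta([.6092,-.0637,.031],184.4)
for p in ([.6092,-.0637,.064],): print(proj(K,T,p,True))
E
```

```text
time: 2.6
ee_pos: [0.6112, -0.0633, 0.1213]
eef_rot: [3.141, 0.002, -3.064]
force: [0.9, 0.2, 0.4]
finger_gap: 0.034
delta mm [ 3.  -0.4 90.7] rot deg [0.   0.2  0.06] | len 90.7 0.2 rows>= 1.5
(np.float64(276.9689594590549), np.float64(212.73096459817614))
```

View pics/w2.png

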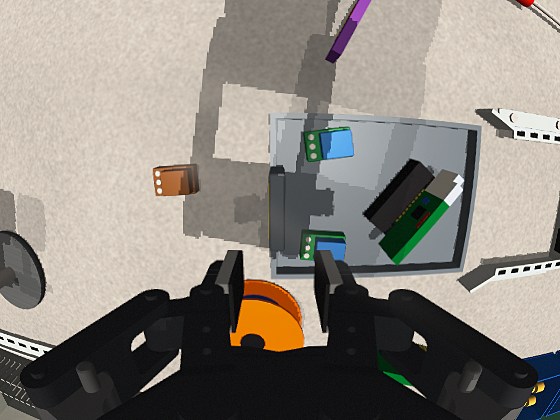

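The tab's top, at (277,212), sits midway between the fingers (columns 238 and 318), and the projection agrees. Going down and gripping it.

```bash
python3 -m crank '[1,0,30,0,0,0,34, 2,0,60,0,0,0,34, 2,0,89,0,0,0,34, 2,0,89,0,0,0,34, 2,0,89,0,0,0,4, 2,0,89,0,0,0,4, 2,0,89,0,0,0,4, 2,0,89,0,0,0,4]'
python3 - <<'E'
from h import *
print(env.sense()["finger_gap"],env.sense()["force"])
im,K,T=cam("wrist"); cv2.imwrite("pics/w3.png",im); P,R=pose(); print(P,np.degrees(np.arctan2(R[1,0],R[0,0])))
E
```

```text
time: 3.65
ee_pos: [0.6106, -0.0648, 0.0334]
eef_rot: [-3.141, 0.005, -3.066]
force: [-0.0, 0.8, 5.7]
finger_gap: 0.0038
0.0038415577415921004 [-0.03005559  0.83608309  5.72373824]
[ 0.61064194 -0.06484076  0.0334157 ] -175.6645492885555
```

View pics/w3.png

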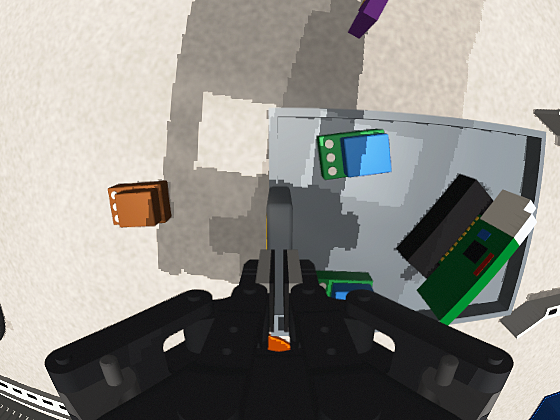

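```bash
python3 - <<'E'
from h import *
im=cv2.imread("pics/w3.png"); crop(im,215,165,130,190,3.1,"w3a.png")
im,K,T=cam("scene"); cv2.imwrite("pics/s3.png",im); crop(im,200,180,160,110,5,"s3a.png")
print(env.sense()["finger_gap"],proj(K,T,pose()[0]))
E
```

```text
0.004091543001609645 (np.float64(247.32684585484392), np.float64(237.88346213815962))
```

View pics/w3a.png

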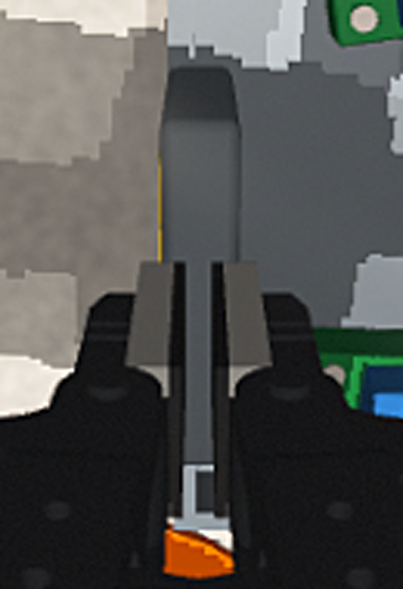

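View pics/s3a.png

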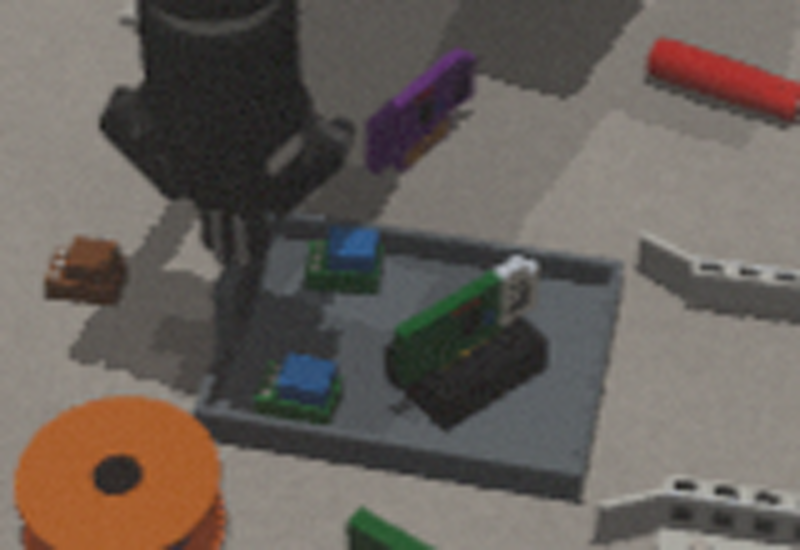

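```bash
python3 - <<'E'
from h import *
im,K,T=cam("wrist"); P,R=pose()
print(P,T[:3,3],env.sense()["finger_gap"],env.sense()["force"])
for o in (0,-.019,-.03): print(o,proj(K,T,P+R[:,2]*o,True), proj(K,T,P+R[:,2]*o+R[:,0]*.011,True))
for z in (.064,.05,.03): 
  for yy in (-.0577,-.0697): print(z,proj(K,T,[.58,yy-.002,z],True))
_,K,T=cam("scene")
for o in (0,-.019,-.03): print(o,(np.array(proj(K,T,P+R[:,2]*o))-[200,180])*5)
E
```

```text
[ 0.61066938 -0.06481308  0.03342094] [ 0.54391973 -0.06891218  0.20707051] 0.003957781245328621 [0.14392253 1.22366041 6.6734792 ]
0 (np.float64(277.0355023431907), np.float64(243.15301613066848)) (np.float64(276.99546628726904), np.float64(224.81283623263784))
-0.019 (np.float64(276.8736033013447), np.float64(256.1596247215256)) (np.float64(276.8231356654561), np.float64(236.1328133607105))
-0.03 (np.float64(276.7642134305322), np.float64(265.0051324282209)) (np.float64(276.70568720016684), np.float64(243.89071771374026))
0.064 (np.float64(292.9069566747593), np.float64(205.21693164613734))
0.064 (np.float64(266.55433233891216), np.float64(203.29177314458238))
0.05 (np.float64(291.7096004818558), np.float64(198.21140940431982))
0.05 (np.float64(267.57347245274605), np.float64(196.4386138578083))
0.03 (np.float64(290.3059631796998), np.float64(190.0354219821973))
0.03 (np.float64(268.7673249559174), np.float64(188.44489018741544))
0 [236.61183799 289.42227532]
-0.019 [234.67811884 264.50007022]
-0.03 [233.53867657 249.81468322]
```

The gap closed to 4 mm against a 12 mm tab, and both pictures show the fingertips on top of the tab (wrist row 250, scene crop (230,260)). That is about 25–35 mm short of the reported TCP. I'll open and look again before going lower.

```bash
python3 -m crank '[0,0,-4,0,0,0,34, 0,0,-4,0,0,0,34, 0,0,-4,0,0,0,34]'
python3 - <<'E'
from h import *
print(env.sense()["finger_gap"],env.sense()["force"],pose()[0])
im,K,T=cam("wrist"); crop(im,215,165,130,190,3.1,"w4a.png")
im,K,T=cam("scene"); crop(im,200,180,160,110,5,"s4a.png")
E
```

```text
time: 4.22
ee_pos: [0.6085, -0.0649, 0.0349]
eef_rot: [3.141, -0.0, -3.066]
force: [-1.0, 1.0, -0.5]
finger_gap: 0.034
0.034027423054939235 [-1.03896377  1.00677044 -0.45321781] [ 0.60845396 -0.06493454  0.03487685]
```

View pics/w4a.png

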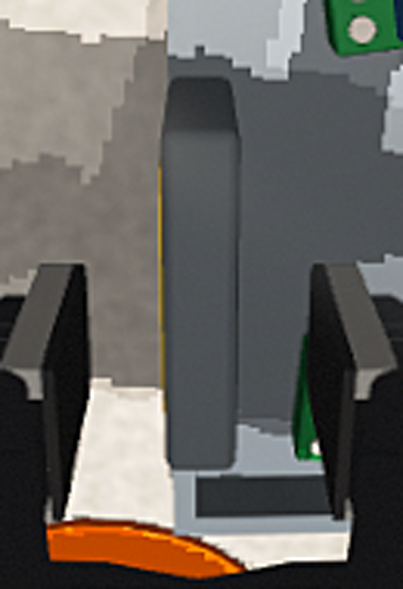

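View pics/s4a.png

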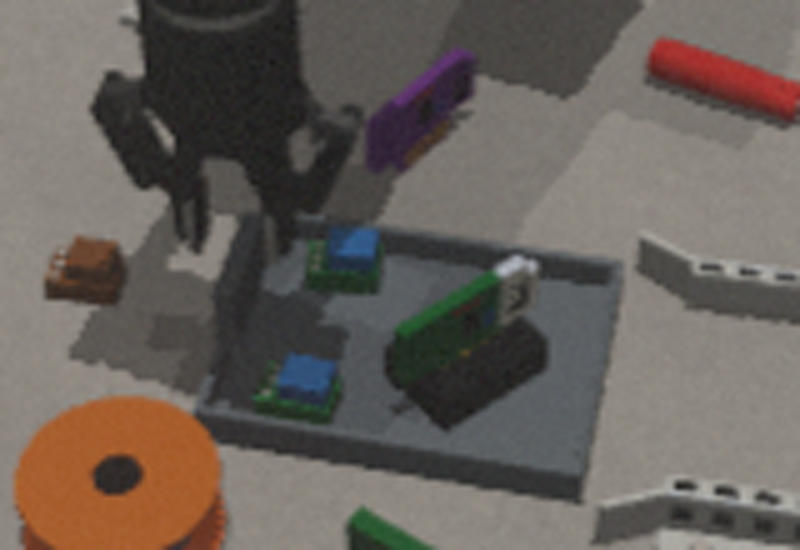

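```bash
python3 - <<'E'
from h import *
_,K,T=cam("scene"); P,R=pose()
for u,v in ((192,252),(280,255)):
    o,d=ray(K,T,200+u/5,180+v/5)
    for x in (.6085,.6085+.008): print("scene",(o+d*(x-o[0])/d[0]).round(4))
_,K,T=cam("wrist")
for u,v in ((85,265),(312,265)):
    o,d=ray(K,T,215+u/3.1,165+v/3.1,True)
    for x in (.6085,.6085-.011): print("wrist",(o+d*(x-o[0])/d[0]).round(4))
E
```

```text
scene [ 0.6085 -0.0893  0.0526]
scene [ 0.6165 -0.0857  0.0617]
scene [ 0.6085 -0.04    0.0648]
scene [ 0.6165 -0.0369  0.0737]
wrist [ 0.6085 -0.0833  0.0495]
wrist [ 0.5975 -0.0809  0.0761]
wrist [ 0.6085 -0.0435  0.0421]
wrist [ 0.5975 -0.0477  0.07  ]
```

```bash
python3 -m crank '[0,1,8,0,0,0,34, 0,1,16,0,0,0,34, 0,1,16,0,0,0,34]'
python3 - <<'E'
from h import *
print(env.sense()["finger_gap"],env.sense()["force"],pose()[0])
im,K,T=cam("wrist"); crop(im,215,165,130,190,3.1,"w5a.png")
im,K,T=cam("scene"); crop(im,200,180,160,110,5,"s5a.png")
E
```

```text
time: 4.8
ee_pos: [0.6077, -0.0638, 0.0178]
eef_rot: [3.141, -0.002, -3.066]
force: [0.5, -0.4, -0.2]
finger_gap: 0.0341
0.03406250564917263 [ 0.50591963 -0.42220554 -0.15758344] [ 0.60773701 -0.0638162   0.01777707]
```

View pics/w5a.png

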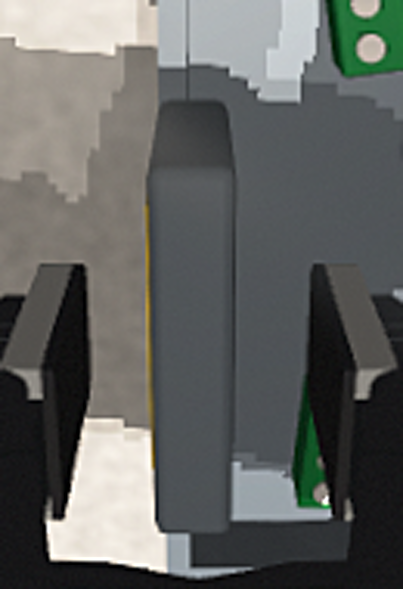

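View pics/s5a.png

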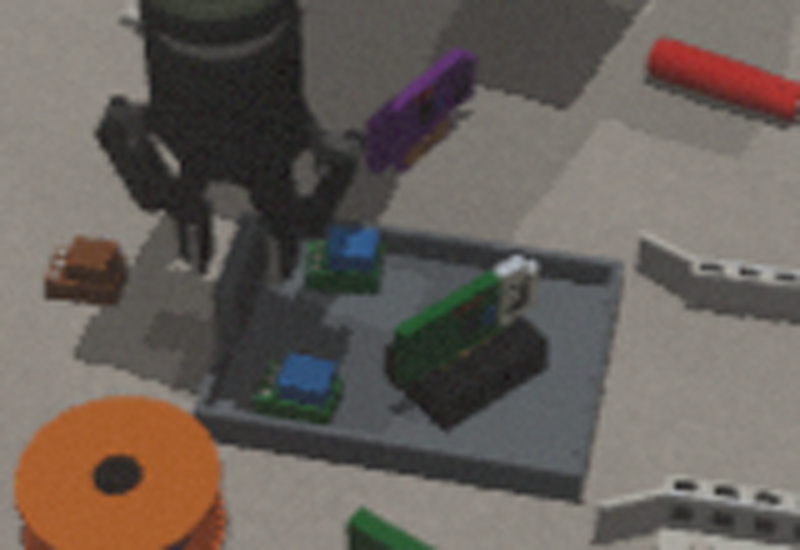

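```bash
python3 -m crank '[-1,-1,7,0,0,0,34, -1,-1,14,0,0,0,34, -1,-1,14,0,0,0,34, -1,-1,14,0,0,0,5, -1,-1,14,0,0,0,5, -1,-1,14,0,0,0,5, -1,-1,14,0,0,0,5]'
python3 - <<'E'
from h import *
print(env.sense()["finger_gap"],env.sense()["force"],pose())
im,K,T=cam("wrist"); cv2.imwrite("pics/w6.png",im);crop(im,215,165,130,190,3.1,"w6a.png")
im,K,T=cam("scene"); crop(im,200,180,160,110,5,"s6a.png")
E
```

```text
time: 5.78
ee_pos: [0.6098, -0.0648, 0.0052]
eef_rot: [3.141, 0.0, -3.066]
force: [-0.7, 1.7, 1.4]
finger_gap: 0.011
0.011002057209817164 [-0.74283961  1.71246867  1.41338667] (array([ 0.60978485, -0.06475932,  0.00519361]), array([[-9.97111750e-01, -7.59475214e-02,  3.64615250e-04],
       [-7.59474618e-02,  9.97111805e-01,  1.74525492e-04],
       [-3.76816949e-04,  1.46329816e-04, -9.99999918e-01]]))
```

View pics/w6a.png

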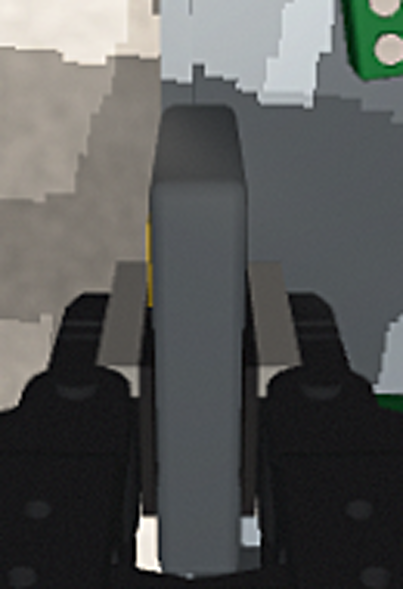

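View pics/s6a.png

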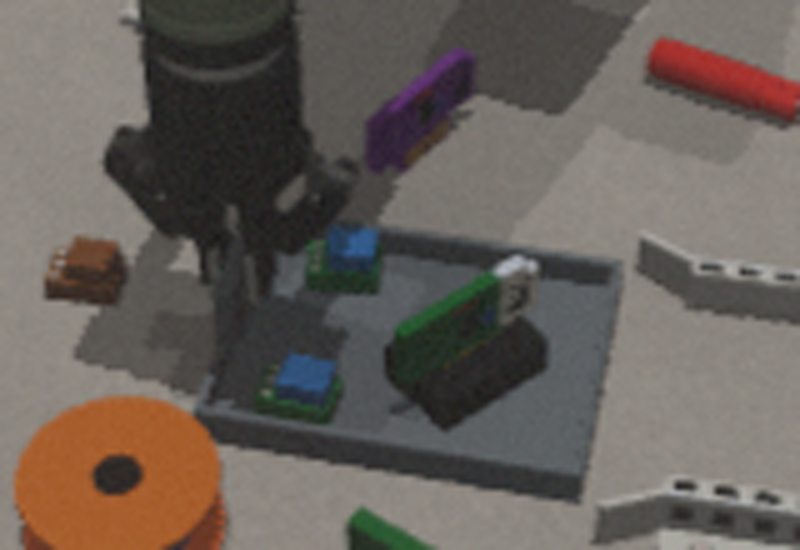

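The tab is gripped: the gap reads 11 mm and both pads flank the tab in the wrist crop. So the fingertips really are about 30 mm short of the reported TCP, and I'll allow for that from here on. Next I'll square the tray to the dock (yaw +1.3°, 7 mm sideways) while moving up to the mouth.

```bash
python3 -m crank '[-1,2,0,0,0,-0.2,5, -2,6,0,0,0,-0.5,5, -4,11,0,0,0,-0.8,5, -6,17,0,0,0,-1.1,5, -6.5,23,0,0,0,-1.3,5, -6.3,29,0,0,0,-1.3,5, -6.3,30,0,0,0,-1.3,5, -6.3,30,0,0,0,-1.3,5]'
python3 - <<'E'
from h import *
print(env.sense()["finger_gap"],env.sense()["force"],pose()[0])
im,K,T=cam("wrist"); cv2.imwrite("pics/w7.png",im); np.savez("w7.npz",K=K,T=T)
im,K,T=cam("top"); cv2.imwrite("pics/t7.png",im);crop(im,185,165,160,80,5,"t7a.png")
E
```

```text
time: 6.88
ee_pos: [0.6141, -0.034, 0.0052]
eef_rot: [3.141, 0.001, -3.043]
force: [1.0, -1.8, 3.3]
finger_gap: 0.011
0.01099919060347545 [ 0.96922956 -1.75481043  3.29757979] [ 0.61406972 -0.03404651  0.00516751]
```

View pics/w7.png

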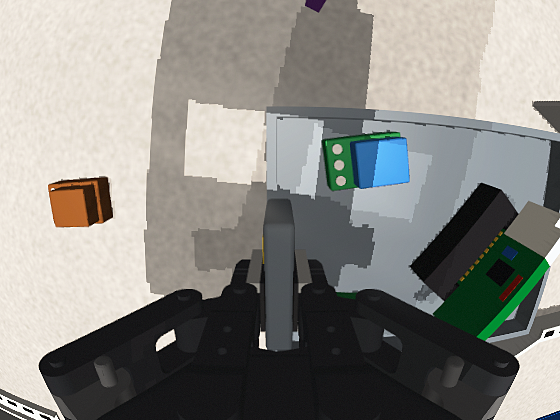

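View pics/t7a.png

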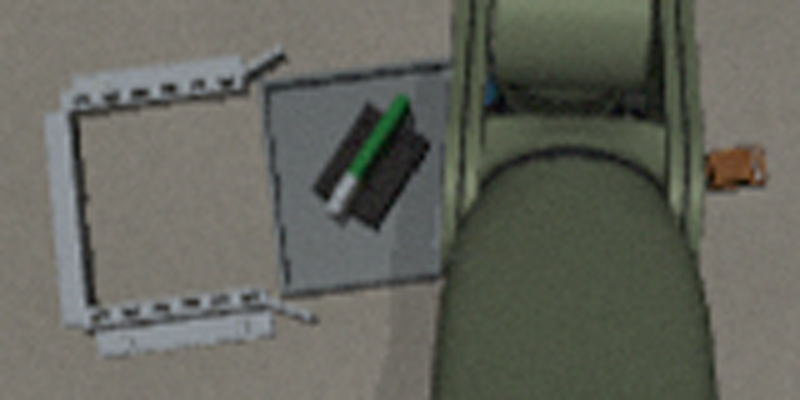

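```bash
python3 - <<'E'
from h import *
_,K,T=cam("top")
t=lambda u,v,z: plane(K,T,185+(u+.5)/5-.5,165+(v+.5)/5-.5,z)
a,b=t(263,85,.022),t(285,297,.022)
print(a,b,(a+b)/2,np.linalg.norm(a-b),np.degrees(np.arctan2(*(a-b)[[1,0]]))+90)
c,d=t(245,91,.029),t(262,290,.029); print("lips",c,d,(c+d)/2,np.linalg.norm(c-d))
im=cv2.imread("pics/t7.png"); crop(im,195,170,60,60,10,"t7b.png")
E
```

```text
[0.66464988 0.1618093  0.022     ] [0.51767952 0.14847845 0.022     ] [0.5911647  0.15514388 0.022     ] 0.14757371066637187 95.18279500168308
lips [0.65907183 0.17332632 0.029     ] [0.52190351 0.16307671 0.029     ] [0.59048767 0.16820151 0.029     ] 0.13755072518857564
```

View pics/t7b.png

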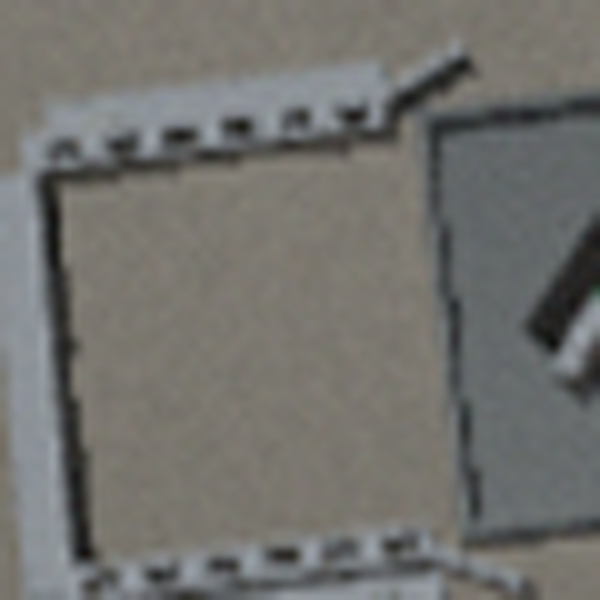

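Seen from the top, the tray's front edge midpoint is within about 1 mm of the rail axis and within 0.5° of it. I'll push on while watching the forces.

```bash
python3 -m crank '[0,3,0,0,0,0,5, 0,9,0,0,0,0,5, 0,16,0,0,0,0,5, 0,24,0,0,0,0,5, 0,32,0,0,0,0,5, 0,38,0,0,0,0,5, 0,40,0,0,0,0,5]'; python3 -c "
from h import *
s=env.sense();print(s['force'],s['torque'],s['ee_pos'],s['finger_gap'])"
```

```text
time: 7.9
ee_pos: [0.6097, 0.0049, 0.0052]
eef_rot: [-3.141, -0.0, -3.042]
force: [0.2, -5.7, 4.3]
finger_gap: 0.0108
[ 0.22014217 -5.65809487  4.29672622] [-0.85256247 -0.10079811  0.03496477] [0.60966529 0.00487512 0.00521047] 0.010798949388503783
```

```bash
python3 -m crank '[0,3,0,0,0,0,5, 0,10,0,0,0,0,5, 0,18,0,0,0,0,5, 0,27,0,0,0,0,5, 0,36,0,0,0,0,5, 0,45,0,0,0,0,5, 0,52,0,0,0,0,5, 0,55,0,0,0,0,5]'; python3 - <<'E'
from h import *
s=env.sense();print(s['force'],s['torque'],s['ee_pos'],s['finger_gap'])
im,K,T=cam("top");crop(im,185,165,160,80,5,"t8a.png")
im,K,T=cam("scene");crop(im,230,200,170,110,4.7,"s8a.png")
E
```

```text
time: 8.9
ee_pos: [0.6042, 0.0596, 0.0052]
eef_rot: [-3.141, -0.0, -3.042]
force: [0.1, -6.5, 3.9]
finger_gap: 0.0112
[ 0.09100463 -6.47709318  3.85314998] [-0.89748606 -0.07358253 -0.00614962] [0.60416307 0.05958128 0.00519048] 0.011203007942370224
```

View pics/t8a.png

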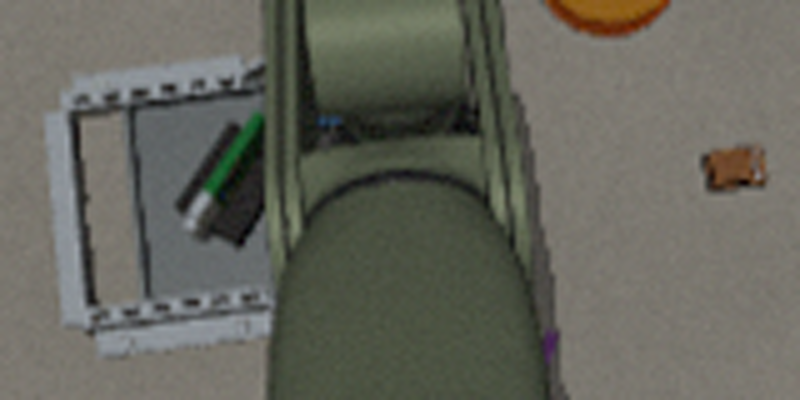

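View pics/s8a.png

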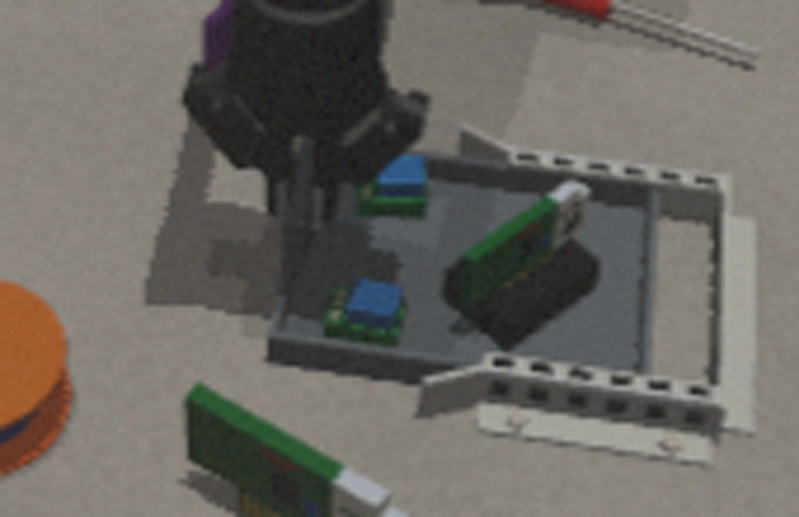

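```bash
python3 -m crank '[0,3,0,0,0,0,5, 0,10,0,0,0,0,5, 0,18,0,0,0,0,5, 0,25,0,0,0,0,5, 0,29,0,0,0,0,5, 0,31,0,0,0,0,5, 0,32,0,0,0,0,5, 0,33,0,0,0,0,5]'; python3 -m crank '[0,1,0,0,0,0,5]' ; python3 -m crank '[0,1,0,0,0,0,5]'; python3 -m crank '[0,1,0,0,0,0,5]'
```

```text
time: 10.0
ee_pos: [0.601, 0.092, 0.0052]
eef_rot: [-3.141, -0.0, -3.043]
force: [0.7, -6.1, 4.9]
finger_gap: 0.0111
time: 10.12
ee_pos: [0.6008, 0.093, 0.0052]
eef_rot: [-3.141, -0.0, -3.043]
force: [0.2, -5.8, 6.1]
finger_gap: 0.0109
time: 10.25
ee_pos: [0.6008, 0.094, 0.0052]
eef_rot: [-3.141, -0.0, -3.043]
force: [0.7, -6.1, 5.2]
finger_gap: 0.0113
time: 10.38
ee_pos: [0.6007, 0.0941, 0.0052]
eef_rot: [-3.139, -0.0, -3.042]
force: [0.9, -11.3, 4.6]
finger_gap: 0.0109
```

Force is rising (−11 N, hardly any advance), so it is touching the stop. I'll press a bit more to seat it.

```bash
python3 -m crank '[0,1,0,0,0,0,5, 0,1,0,0,0,0,5]'; python3 -m crank '[0,1,0,0,0,0,5, 0,1,0,0,0,0,5]' ; python3 - <<'E'
from h import *
s=env.sense();print(s['force'],s['torque'],s['ee_pos'],s['finger_gap'])
im,K,T=cam("top");crop(im,185,165,160,80,5,"t9a.png")
im,K,T=cam("scene");crop(im,230,200,170,110,4.7,"s9a.png")
E
```

```text
time: 10.62
ee_pos: [0.6008, 0.0941, 0.0052]
eef_rot: [-3.138, -0.0, -3.042]
force: [1.7, -12.4, 5.3]
finger_gap: 0.011
time: 10.88
ee_pos: [0.6009, 0.0941, 0.0052]
eef_rot: [-3.136, -0.0, -3.042]
force: [2.4, -15.5, 5.3]
finger_gap: 0.0108
[  2.35649465 -15.48372908   5.34631593] [-2.20022101 -0.30584373 -0.02304965] [0.60085966 0.09408287 0.00519896] 0.010771002272392992
```

View pics/s9a.png

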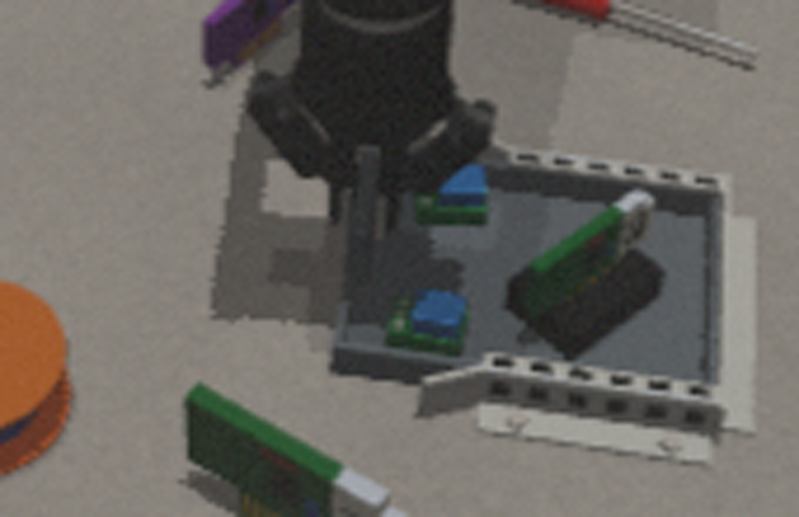

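View pics/t9a.png

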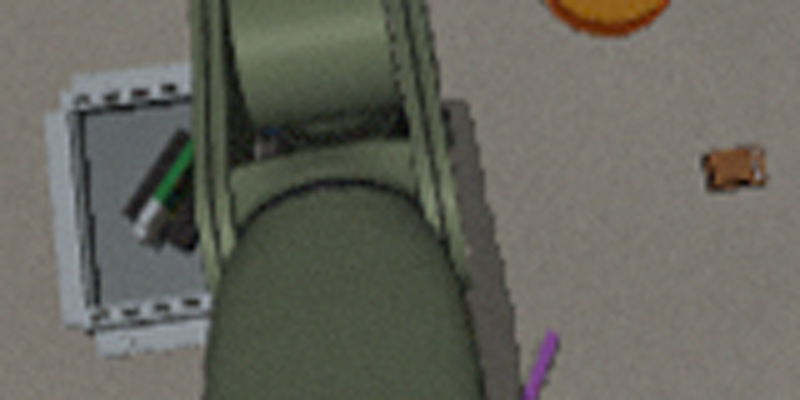

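The tray's front edge is against the stop in both views, with the load in place. I'll relax most of the push, open, and lift clear.

```bash
python3 -m crank '[0,-2,0,0,0,0,5, 0,-2,0,0,0,0,34, 0,-2,0,0,0,0,34, 0,-2,0,0,0,0,34, 0,-2,-15,0,0,0,34, 0,-2,-45,0,0,0,34, 0,-2,-100,0,0,0,34, 0,-2,-160,0,0,0,34]'; python3 -m crank '[0,-60,-60,0,0,0,40, 0,-60,-60,0,0,0,40, 0,-60,-60,0,0,0,40]'
python3 - <<'E'
from h import *
im,K,T=cam("wrist");cv2.imwrite("pics/w10.png",im);np.savez("w10.npz",K=K,T=T); print(pose()[0],env.sense()["force"])
im,K,T=cam("scene");cv2.imwrite("pics/s10.png",im)
E
```

```text
time: 11.98
ee_pos: [0.6003, 0.0961, 0.1672]
eef_rot: [3.141, -0.0, -3.043]
force: [0.6, 0.2, 0.1]
finger_gap: 0.034
time: 12.35
ee_pos: [0.6069, 0.0357, 0.2259]
eef_rot: [3.141, 0.002, -3.045]
force: [0.1, 0.2, 0.1]
finger_gap: 0.0398
[0.60597814 0.03645871 0.22418555] [-0.12780454  0.13469118 -0.55168891]
```

View pics/w10.png

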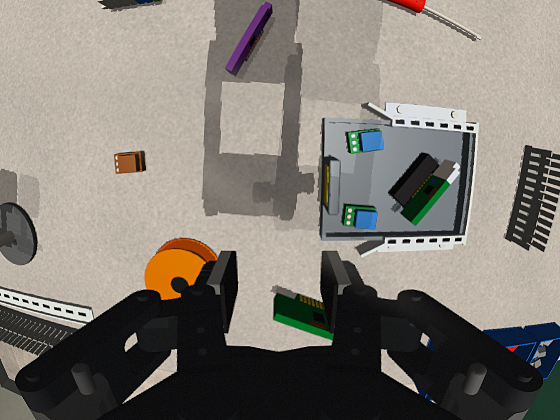

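Three things look like the card: the green card in the tray's stand (wrist px (430,190)), a bigger green one on the bench (305,312), and a purple one (250,38). The one in the stand fits, being green and the smaller of the two. I'll confirm it in an enlarged crop and measure it.

```bash
python3 - <<'E'
from h import *
im=cv2.imread("pics/w10.png"); crop(im,315,95,170,165,4.6,"w10a.png")
im=cv2.imread("pics/s10.png"); crop(im,290,210,110,100,7,"s10a.png")
E
```

```text
(no output)
```

View pics/w10a.png

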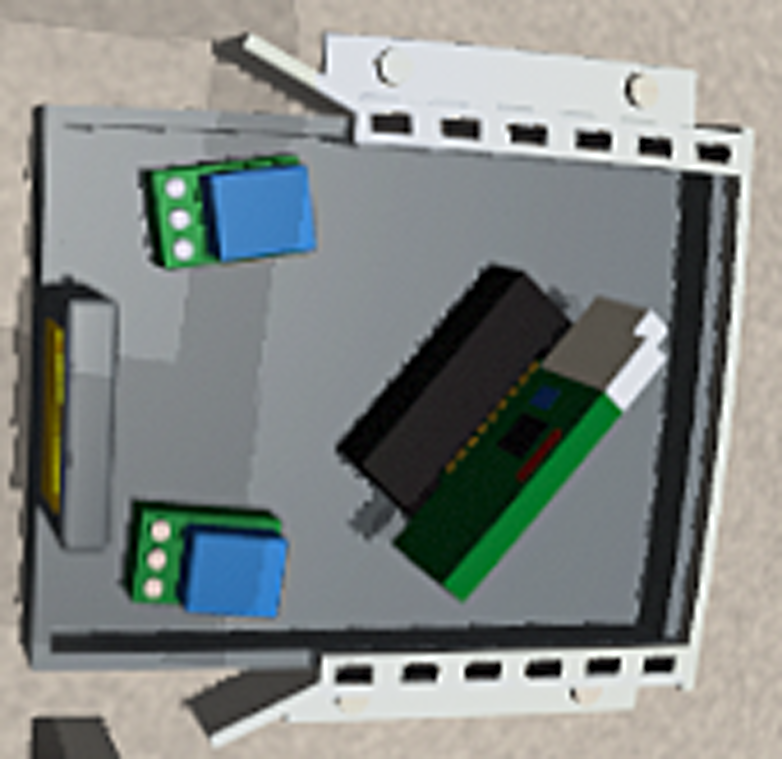

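View pics/s10a.png

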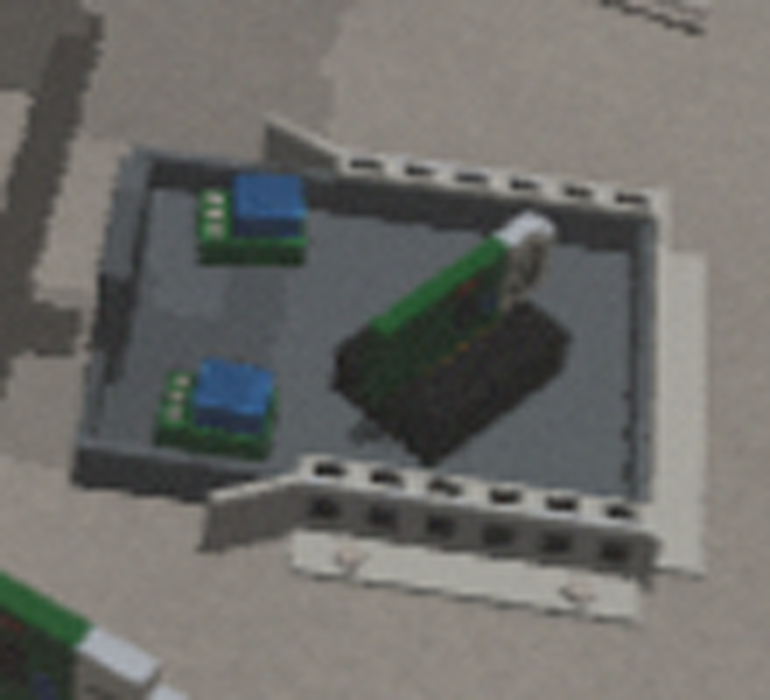

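```bash
python3 - <<'E'
from h import *
d=np.load("w10.npz"); K,T=d["K"],d["T"]
a=lambda u,v,z: plane(K,T,315+(u+.5)/4.6-.5,95+(v+.5)/4.6-.5,z,True)
q=[a(*p,.066) for p in [(444,582),(464,601),(603,388),(622,408)]]
print(np.array(q).round(4))
e=(q[0]+q[1])/2; b=(q[2]+q[3])/2; L=np.linalg.norm(e-b); x=(e-b)/L
print("end",e,"bnd",b,"len(64)",L,"thick",np.linalg.norm(q[0]-q[1]),np.linalg.norm(q[2]-q[3]),"az x",np.degrees(np.arctan2(x[1],x[0])))
print("mid from end",e-.045*x,"mid from bnd",b+.019*x)
_,K,T=cam("scene"); 
s=lambda u,v,z: plane(K,T,290+(u+.5)/7-.5,210+(v+.5)/7-.5,z)
e2=s(382,322,.066);b2=s(505,240,.066); print("scene",e2,b2,np.linalg.norm(e2-b2),np.degrees(np.arctan2(*(e2-b2)[[1,0]])))
A=np.array([a(*p,.022) for p in [(36,106),(32,663)]]); print("tray rear",A,np.linalg.norm(A[0]-A[1]))
im,K,T=cam("top");cv2.imwrite("pics/t10.png",im);crop(im,185,165,90,80,8,"t10a.png")
E
```

```text
[[0.6285 0.1903 0.066 ]
 [0.6329 0.197  0.066 ]
 [0.5751 0.2249 0.066 ]
 [0.5793 0.2316 0.066 ]]
end [0.63066389 0.19362706 0.066     ] bnd [0.57720664 0.22826781 0.066     ] len(64) 0.06369975871860635 thick 0.007982190071210742 0.007931288292326548 az x -32.94357601711123
mid from end [0.5928996  0.21809864 0.066     ] mid from bnd [0.59315156 0.21793536 0.066     ]
scene [0.62793709 0.1936532  0.066     ] [0.57771907 0.22890331 0.066     ] 0.06135486983426977 -35.066602643806405
tray rear [[-0.05470492 -0.00512734  0.022     ]
 [ 0.5487549   0.12315316  0.022     ]] 0.6169437916873016
```

View pics/t10a.png

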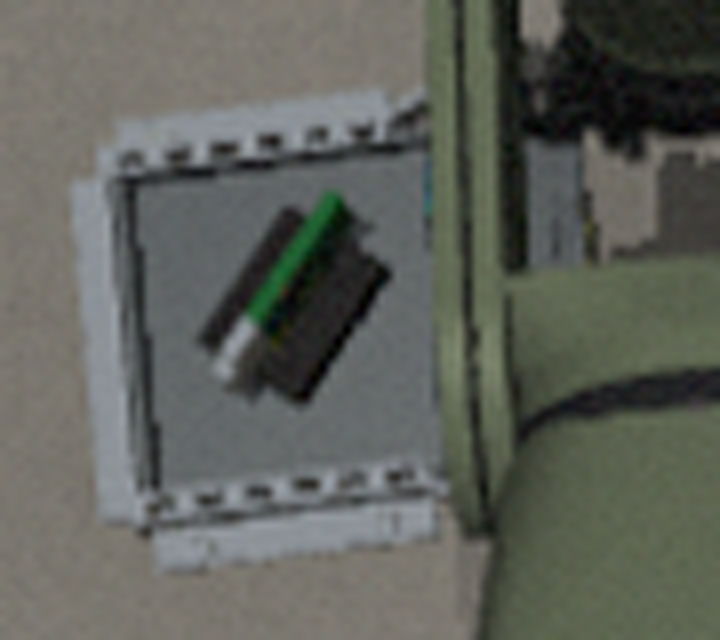

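The card is confirmed: 64 mm from the green end to the white boundary and 8 mm thick. Its centre is (0.593, 0.218), with card +x at −33°. The robot-facing white face is blank, so the printed face (+y, azimuth 57°) points away from the robot, and the tray front sits on the stop. Now over the card at x ≈ +22 mm.

```bash
python3 -c "
from h import *
delta([.6115,.206,.10],147); delta([.6115,.206,.008],147)
s=cv2.imread('pics/s10.png'); crop(s,40,100,120,190,3.1,'s10r.png')
s=cv2.imread('pics/t10.png'); crop(s,370,100,90,90,6.5,'t10r.png')"
```

```text
delta mm [-23.2 167.3 122.8] rot deg [-3.000e-02 -2.500e-01  3.871e+01] | len 208.9 38.7 rows>= 3.6
delta mm [-23.6 167.3 214.8] rot deg [-3.000e-02 -2.500e-01  3.871e+01] | len 273.3 38.7 rows>= 4.4
```

View pics/s10r.png

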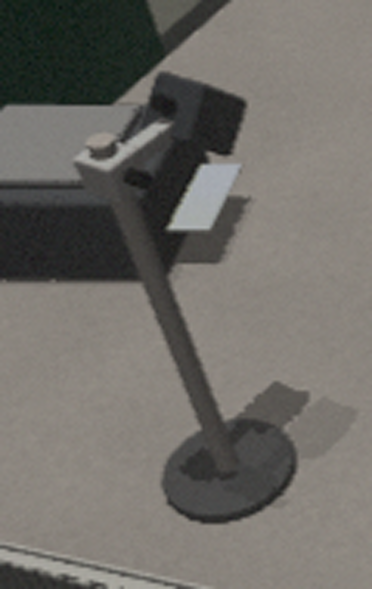

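View pics/t10r.png

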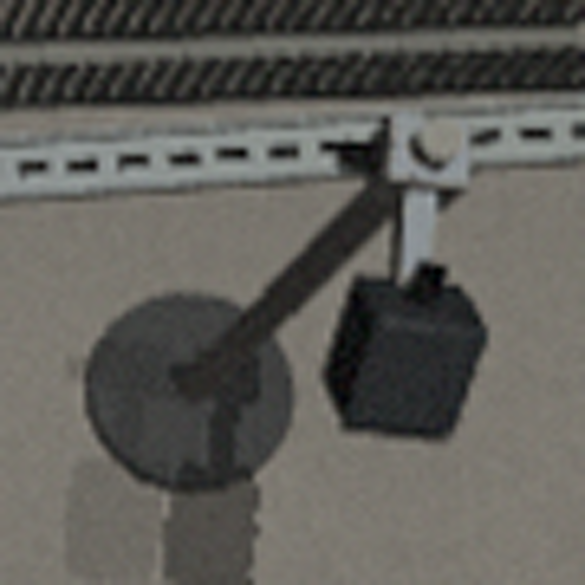

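```bash
python3 -m crank '[-6,42,31,0,0,9.7,40, -12,84,62,0,0,19.4,40, -18,126,93,0,0,29,40, -23,167,123,0,0,38.7,40, -23,167,123,0,0,38.7,40, -23,167,123,0,0,38.7,40]' 
python3 - <<'E'
from h import *
_,K,T=cam("top"); _,Ks,Ts=cam("scene")
t=lambda u,v,z: plane(K,T,370+(u+.5)/6.5-.5,100+(v+.5)/6.5-.5,z)
s=lambda u,v,z: plane(Ks,Ts,40+(u+.5)/3.1-.5,100+(v+.5)/3.1-.5,z)
az=lambda v: np.degrees(np.arctan2(v[1],v[0])).round(1)
for n,p,q,z in (("front",(345,432),(447,438),.315),("ridge",(355,322),(485,337),.351),("rear",(362,278),(470,290),.318)):
    a,b=t(*p,z),t(*q,z); print(n,a.round(4),b.round(4),np.linalg.norm(a-b).round(4),"az",az(a-b))
print("base top",t(189,392,.01), "bolt",t(436,148,.36),"scene base",s(230,470,.008),"bolt",s(101,146,.36))
def T2(a,b): return tri(ray(K,T,370+(a[0]+.5)/6.5-.5,100+(a[1]+.5)/6.5-.5),ray(Ks,Ts,40+(b[0]+.5)/3.1-.5,100+(b[1]+.5)/3.1-.5))
print("bolt tri",T2((436,148),(101,146)))
print("postbase tri",T2((182,382),(233,473)))
im,K,T=cam("wrist");cv2.imwrite("pics/w11.png",im)
delta([.6115,.206,.008],147)
c=np.array([.593,.218,.066]);x=np.array([np.cos(np.radians(-33)),np.sin(np.radians(-33)),0])
for k in (-.045,-.019,.022,.045): print(proj(K,T,c+k*x,True))
E
```

```text
time: 13.3
ee_pos: [0.6126, 0.2049, 0.1012]
eef_rot: [-3.14, -0.001, 2.567]
force: [-0.5, -0.3, 0.2]
finger_gap: 0.0403
front [ 0.6164 -0.3627  0.315 ] [ 0.6125 -0.4035  0.315 ] 0.041 az 84.5
ridge [ 0.651  -0.3572  0.351 ] [ 0.6431 -0.4074  0.351 ] 0.0508 az 81.0
rear [ 0.6805 -0.3748  0.318 ] [ 0.6739 -0.4182  0.318 ] 0.0438 az 81.3
base top [ 0.7267395  -0.39885742  0.01      ] bolt [ 0.71877684 -0.39258631  0.36      ] scene base [ 0.73319605 -0.39725054  0.008     ] bolt [ 0.7512285  -0.37898009  0.36      ]
bolt tri (array([ 0.72776682, -0.40259839,  0.33903001]), np.float64(0.0018763021018009533))
postbase tri (array([ 0.73346466, -0.39623492,  0.00500599]), np.float64(0.001988034210106019))
delta mm [ 3.   0.5 94.9] rot deg [ 0.06  0.06 -0.08] | len 94.9 0.1 rows>= 1.5
(np.float64(277.5890602004053), np.float64(120.47718190678533))
(np.float64(277.65652524981687), np.float64(160.49585709397797))
(np.float64(277.77487850799423), np.float64(221.07893635166778))
(np.float64(277.8439921590659), np.float64(252.54244506434912))
```

View pics/w11.png

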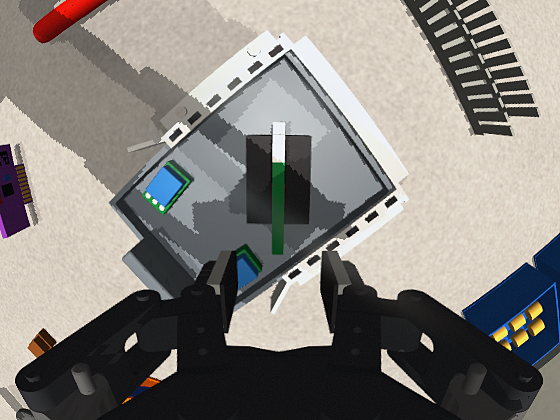

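The card lies along column 278 from row 122 to 255, within 3 px of the prediction, and is centred between the jaws. I'll go down and grip.

```bash
python3 -m crank '[2,0,35,0,0,0,40, 3,0.5,70,0,0,0,40, 3,0.5,90,0,0,0,40, 3,0.5,95,0,0,0,40, 3,0.5,95,0,0,0,40]' 
python3 - <<'E'
from h import *
im,K,T=cam("wrist");crop(im,190,90,190,190,3.1,"w12.png")
print(pose()[0],env.sense()["force"])
E
```

```text
time: 14.08
ee_pos: [0.6116, 0.2063, 0.0079]
eef_rot: [3.14, 0.001, 2.564]
force: [-0.2, 0.4, -0.5]
finger_gap: 0.0401
[0.6118773  0.20654673 0.0083357 ] [-0.40403516  0.48085223 -0.84948257]
```

View pics/w12.png

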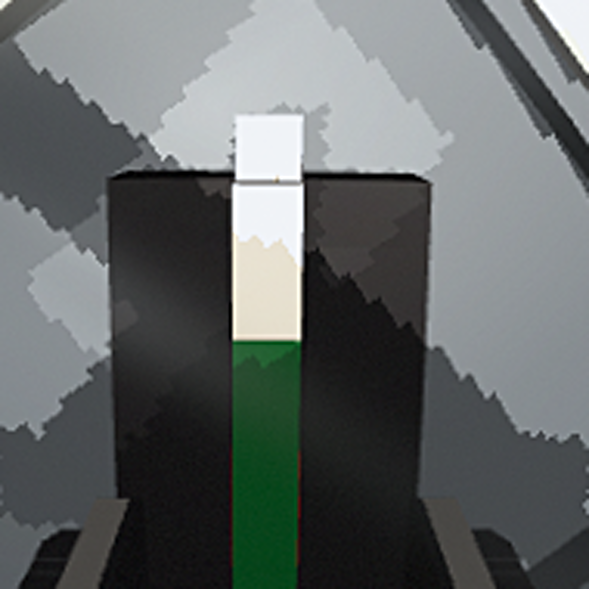

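```bash
python3 -m crank '[0,0,0,0,0,0,2, 0,0,0,0,0,0,2, 0,0,0,0,0,0,2, 0,0,0,0,0,0,2, 0,0,0,0,0,0,2]' 
python3 - <<'E'
from h import *
im,K,T=cam("wrist");crop(im,190,90,190,190,3.1,"w13.png")
E
```

```text
time: 14.75
ee_pos: [0.6115, 0.2068, 0.008]
eef_rot: [3.14, 0.001, 2.565]
force: [-0.6, -1.2, 6.1]
finger_gap: 0.0067
```

View pics/w13.png

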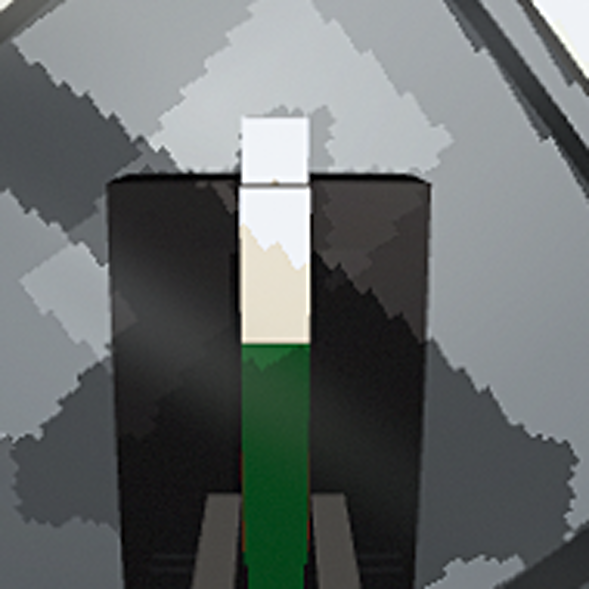

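The grip is good: the gap is 6.7 mm, the fingers are on the green half, and the white end is free. Lifting straight up slowly.

```bash
python3 -m crank '[0,0,-2,0,0,0,2, 0,0,-6,0,0,0,2, 0,0,-11,0,0,0,2, 0,0,-17,0,0,0,2, 0,0,-24,0,0,0,2, 0,0,-32,0,0,0,2, 0,0,-50,0,0,0,2, 0,0,-80,0,0,0,2]' 
python3 - <<'E'
from h import *
im,K,T=cam("wrist");cv2.imwrite("pics/w14.png",im)
im,K,T=cam("scene");crop(im,270,150,140,150,4,"s14.png")
print(env.sense()["finger_gap"],env.sense()["force"])
E
```

```text
time: 15.8
ee_pos: [0.6103, 0.2065, 0.0877]
eef_rot: [-3.14, -0.001, 2.565]
force: [0.5, 0.2, 0.1]
finger_gap: 0.0071
0.007002079763209306 [0.27294284 0.32555835 0.32428208]
```

View pics/w14.png

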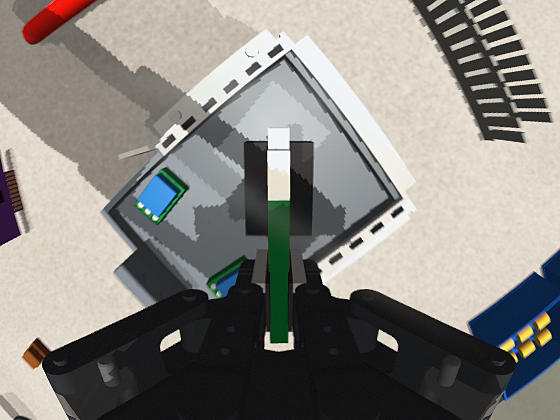

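View pics/s14.png

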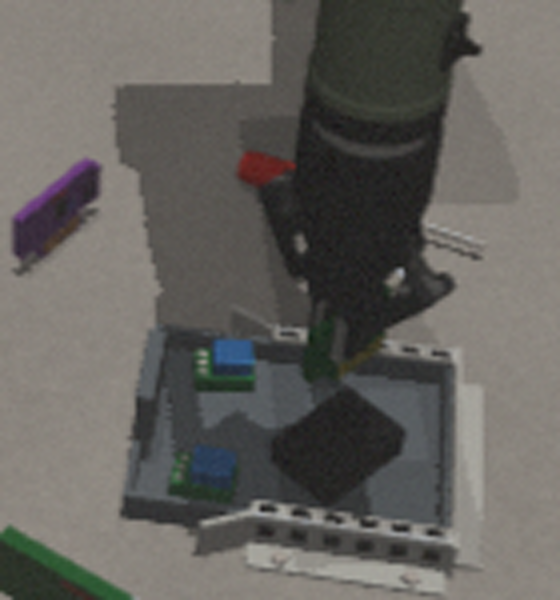

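The card came out cleanly: same position in the wrist image (white tip at row 128), the stand, tray and relays unmoved, gap 7 mm. Next I'll work out the aim pose and the intermediate moves.

```bash
cat >> h.py <<'E'
LT=np.array([.0526,.004,-.037])
def target(base=(.731,-.397),yaw=-8.,roll=0.,off=0.,LT=LT):
    r=np.radians(yaw); rx=np.array([np.cos(r),np.sin(r),0]); ry=np.array([-np.sin(r),np.cos(r),0]); z=np.array([0,0,1.])
    n=(rx+z)/2**.5; tz=(rx-z)/2**.5
    R=np.stack([ry,n,tz],1); R=Rn.from_rotvec(np.radians(roll)*n).as_matrix()@R
    aim=np.array([base[0],base[1],0])-.2*rx+.2*z
    return aim-R@LT-n*off, R, aim, n
E
python3 - <<'E'
from h import *
p,R,aim,n=target(); print(p,aim,n)
print("A"); delta([.55,-.05,.25],105)
print("direct"); delta(p,R=R)
E
```

```text
[ 0.54873331 -0.42450102  0.17100862] [ 0.53294639 -0.36916538  0.2       ] [ 0.70022527 -0.09841024  0.70710678]
A
delta mm [ -88.  -249.5 -159.5] rot deg [ 0.48  0.15 41.95] | len 308.9 42.0 rows>= 4.9
direct
delta mm [-290.8 -564.6  -81.5] rot deg [-39.47 -25.38  61.42] | len 640.3 77.3 rows>= 10.2
```

```bash
python3 -m crank '[0,0,-40,0,0,0,2, 0,0,-85,0,0,0,2, -12,-36,-120,0,0,6,2, -30,-80,-160,0,0,14,2, -48,-130,-160,0,0,23,2, -66,-185,-160,0,0,32,2, -82,-235,-160,0,0,40,2, -88,-250,-160,0,0,42,2]' 
python3 - <<'E'
from h import *
print(env.sense()["finger_gap"]); p,R,aim,n=target(); delta(p,R=R); delta(p-.05*n,R=R)
im,K,T=cam("scene");cv2.imwrite("pics/s15.png",im)
E
```

```text
time: 16.9
ee_pos: [0.5471, -0.0532, 0.247]
eef_rot: [-3.141, 0.0, 1.827]
force: [0.1, -0.5, -0.5]
finger_gap: 0.007
0.006999631967838479
delta mm [-359.5  -92.6   76.1] rot deg [-44.43  -8.9   21.52] | len 379.0 50.2 rows>= 6.1
delta mm [-345.9 -125.2  111.5] rot deg [-44.43  -8.9   21.52] | len 384.3 50.2 rows>= 6.1
```

View pics/s15.png

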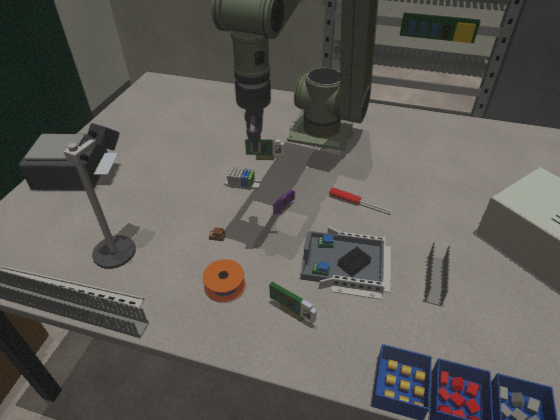

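```bash
python3 -m crank '[-40,-12,8,-5,-1,2.5,2, -85,-25,16,-11,-2,5,2, -130,-38,24,-17,-3.3,8,2, -175,-50,32,-23,-4.5,11,2, -220,-63,40,-29,-5.8,14,2, -265,-76,50,-35,-7,17,2, -310,-90,65,-40,-8,19.5,2, -345,-100,76,-44,-9,21.5,2]' 
python3 - <<'E'
from h import *
print(env.sense()["finger_gap"],env.sense()["q"].round(2)); p,R,aim,n=target(); delta(p,R=R)
im,K,T=cam("scene");cv2.imwrite("pics/s16.png",im); print(proj(K,T,aim))
im,K,T=cam("top");cv2.imwrite("pics/t16.png",im); print(proj(K,T,aim))
E
```

```text
time: 17.95
ee_pos: [0.541, -0.4111, 0.1703]
eef_rot: [2.36, 0.003, 1.434]
force: [0.9, 0.5, -0.6]
finger_gap: 0.0068
0.006772833528770877 [-0.93  0.3   1.96  1.15  0.58 -1.7 ]
delta mm [-12.2   7.3   6.2] rot deg [-0.24 -0.01  0.22] | len 15.5 0.3 rows>= 0.2
(np.float64(145.63341750974996), np.float64(150.89070797288423))
(np.float64(413.56705532516605), np.float64(204.9974889783811))
```

View pics/s16.png

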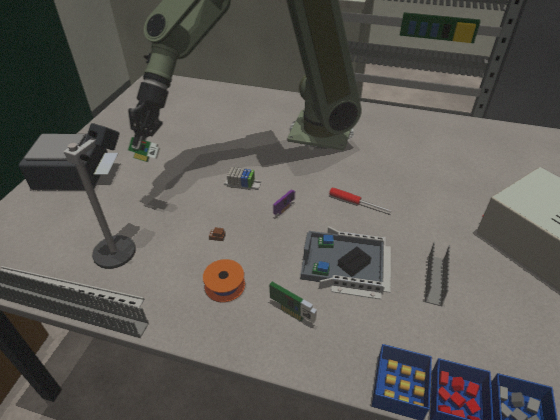

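View pics/t16.png

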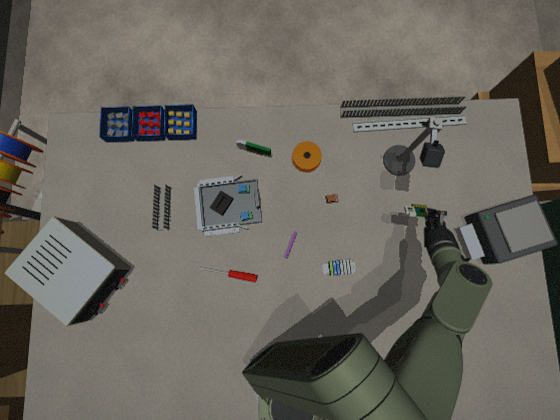

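The pose is reachable, and the label end shows near the projected aim. I'll use the wrist view to check the reader and the label.

```bash
python3 -m crank '[-12,7,6,0,0,0,2, -12,7,6,0,0,0,2, -12,7,6,0,0,0,2]' 
python3 - <<'E'
from h import *
p,R,aim,n=target(); delta(p,R=R)
im,K,T=cam("wrist");cv2.imwrite("pics/w17.png",im);np.savez("w17.npz",K=K,T=T)
for q in ([.731,-.397,.005],[.731,-.397,.35],aim,aim+.14*n): print(proj(K,T,q,True))
im,K,T=cam("scene");cv2.imwrite("pics/s17.png",im); crop(im,40,95,140,190,3.1,"s17a.png"); print("scene",[ (np.array(proj(K,T,q))-[40,95])*3.1 for q in (aim,aim+.14*n)])
im,K,T=cam("top");cv2.imwrite("pics/t17.png",im); crop(im,370,110,90,120,5,"t17a.png"); print("top",[ (np.array(proj(K,T,q))-[370,110])*5 for q in (aim,aim+.14*n)])
E
```

```text
time: 18.42
ee_pos: [0.5492, -0.4223, 0.1725]
eef_rot: [2.362, 0.004, 1.437]
force: [-0.4, -0.0, -0.1]
finger_gap: 0.007
delta mm [-2.3 -1.1  0.9] rot deg [-0.32 -0.1   0.4 ] | len 2.7 0.5 rows>= 0.0
(np.float64(284.3136626509513), np.float64(139.1388701011424))
(np.float64(593.680209277929), np.float64(177.82135130515252))
(np.float64(284.0391993473796), np.float64(165.60452597263554))
(np.float64(539.517141302275), np.float64(177.7591806567476))
scene [array([327.46359428, 173.26119472]), array([219.19479603, 136.99461872])]
top [array([217.83527663, 474.98744489]), array([287.84218177, 261.22979771])]
```

View pics/w17.png

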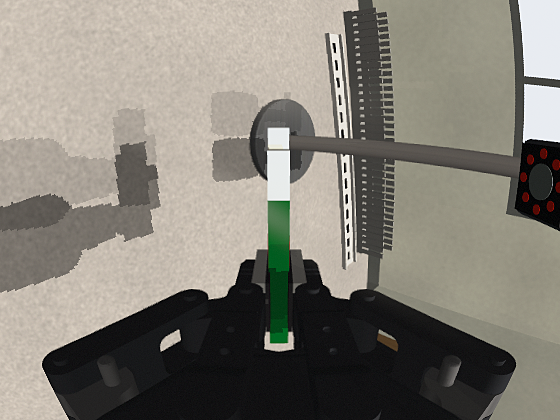

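View pics/s17a.png

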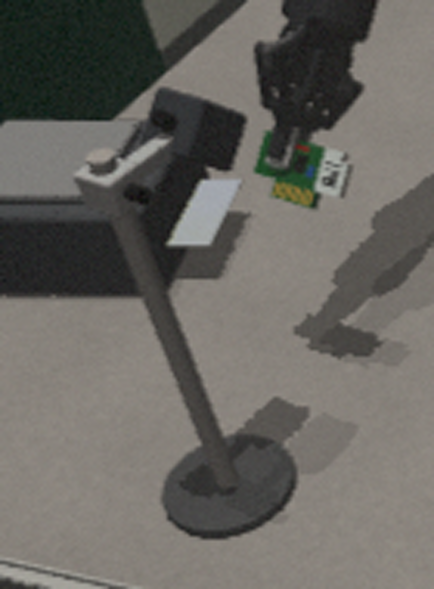

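View pics/t17a.png

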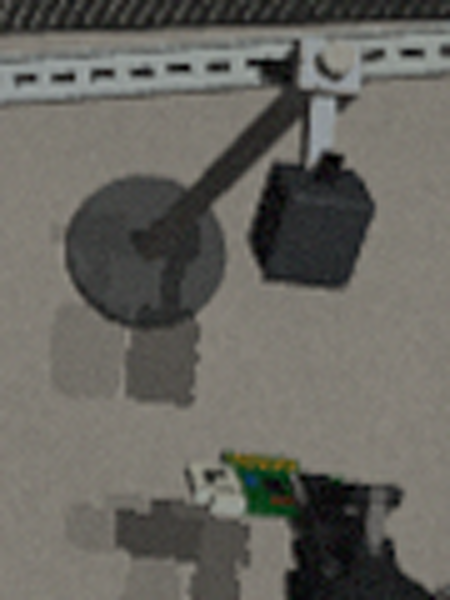

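The wrist view shows the lens at (541,181) against a predicted (539.5,178), and the reader base at (283,141) against (284,139). The printed code faces the reader in both other views, and the white end is uncovered. I'll now check where the label really is from two views.

```bash
python3 - <<'E'
from h import *
t=cv2.imread("pics/t17.png"); s=cv2.imread("pics/s17.png")
crop(t,400,195,40,30,16,"t17b.png"); crop(s,115,130,50,40,14,"s17b.png")
w=cv2.imread("pics/w17.png"); crop(w,500,130,60,100,6,"w17b.png")
E
```

```text
(no output)
```

View pics/t17b.png

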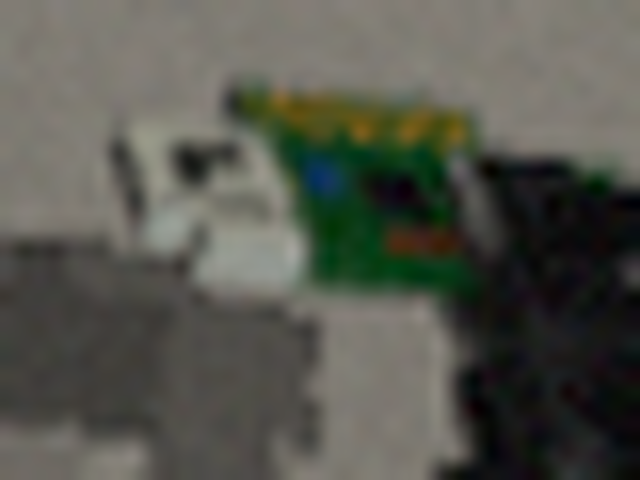

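View pics/s17b.png

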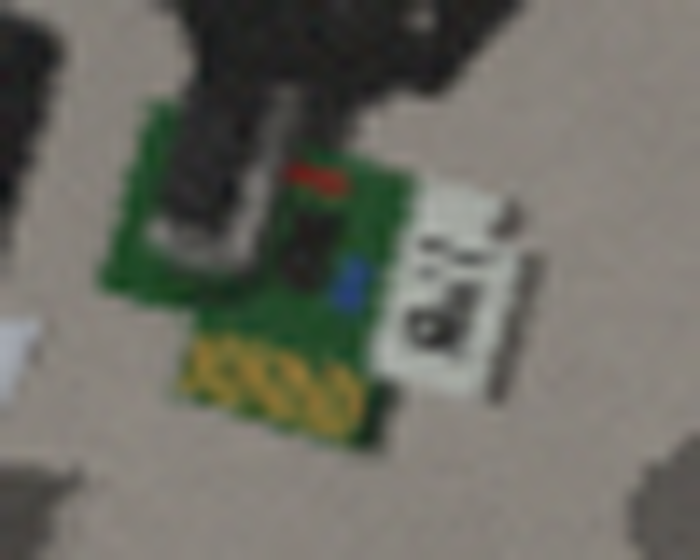

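View pics/w17b.png

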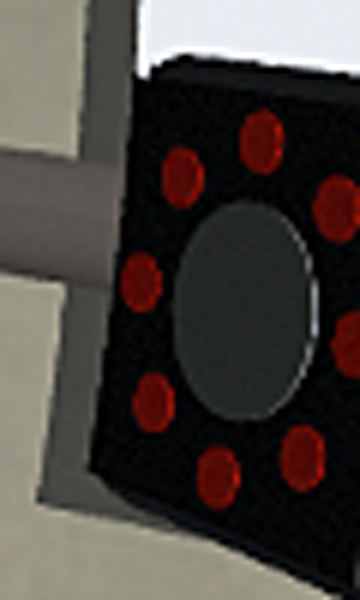

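```bash
python3 - <<'E'
from h import *
p,R,aim,n=target()
_,K,T=cam("top"); _,Ks,Ts=cam("scene")
L,e=tri(ray(K,T,400+210.5/16-.5,195+180.5/16-.5),ray(Ks,Ts,115+446.5/14-.5,130+292.5/14-.5))
P,R0=pose(); L2=P+R0@LT
print("label tri",L,e,"from tool",L2,"normal err deg",np.degrees(np.arccos(R0[:,1]@n)))
d=np.load("w17.npz"); o,dv=ray(d["K"],d["T"],541,181.7,True)
lens=aim+.14*n; s=(lens-o)@dv; c=o+s*dv; print("lens pred",lens,"closest on ray",c,"dev",np.linalg.norm(c-lens), "dev in reader y",(c-lens)@R[:,0],"n",(c-lens)@n,"tz",(c-lens)@R[:,2])
b=plane(d["K"],d["T"],283,141,.008,True); print("base",b)
for yaw in (-8,-7,-6.5,-6,-5): 
    a,Rq,am,nn=target(yaw=yaw); le=am+.14*nn; print(yaw,proj(d["K"],d["T"],le,True),am)
for X in (L,L2):
    v=lens-X; print("axis dist: label off axis",np.linalg.norm((aim-X)-((aim-X)@n)*n),"range",v@n)
E
```

```text
label tri [ 0.5309816  -0.36697015  0.2004616 ] 0.0016125840003404137 from tool [ 0.53247041 -0.36731443  0.20090247] normal err deg 0.4694441430186608
lens pred [ 0.63097792 -0.38294281  0.29899495] closest on ray [ 0.63049394 -0.38486239  0.30018796] dev 0.0023113401249234816 dev in reader y -0.0019682565406817626 n 0.000693592803994827 tz -0.0009935735430210233
base [ 0.72534589 -0.3983576   0.008     ]
-8 (np.float64(539.517141302275), np.float64(177.7591806567476)) [ 0.53294639 -0.36916538  0.2       ]
-7 (np.float64(539.1090419880586), np.float64(180.9222510303101)) [ 0.53249077 -0.37262613  0.2       ]
-6.5 (np.float64(538.8999680400764), np.float64(182.49832146317647)) [ 0.53228563 -0.37435936  0.2       ]
-6 (np.float64(538.6876421547001), np.float64(184.07026821355896)) [ 0.53209562 -0.37609431  0.2       ]
-5 (np.float64(538.253544008001), np.float64(187.2003689300361)) [ 0.53176106 -0.37956885  0.2       ]
axis dist: label off axis 0.002700225190022597 range 0.14126542883276763
axis dist: label off axis 0.002109967171249285 range 0.1398773001184226
```

Two-view label position and the tool-derived one agree within 1.5 mm; the wrist view of the lens suggests reader yaw nearer −7°. I'll make that small centring step.

```bash
python3 -c "
from h import *
p,R,a,n=target(yaw=-7); delta(p,R=R)"
```

```text
delta mm [-4.9  0.5  1.8] rot deg [-0.36  0.64 -0.4 ] | len 5.2 0.8 rows>= 0.1
```

```bash
python3 -m crank '[-3,0.5,1,0,0.5,0,2, -5,0.5,2,0,0.7,-0.4,2, -5,0.5,2,0,0.7,-0.4,2, -5,0.5,2,0,0.7,-0.4,2, -5,0.5,2,0,0.7,-0.4,2, -5,0.5,2,0,0.7,-0.4,2]' 
python3 - <<'E'
from h import *
p,R,aim,n=target(yaw=-7); delta(p,R=R)
P,R0=pose(); X=P+R0@LT; v=aim-X; print("off axis",np.linalg.norm(v-(v@n)*n),"along",v@n,"tilt",np.degrees(np.arccos(R0[:,1]@n)),env.sense()["dq"].round(3),env.sense()["finger_gap"])
im,K,T=cam("top"); crop(im,180,110,270,130,2.9,"t18.png"); crop(im,185,165,90,80,8,"t18a.png")
im,K,T=cam("scene"); cv2.imwrite("pics/s18.png",im); crop(im,290,215,110,100,7,"s18a.png")
im,K,T=cam("wrist"); cv2.imwrite("pics/w18.png",im); print(proj(K,T,aim+.14*n,True))
E
```

```text
time: 19.42
ee_pos: [0.5493, -0.4282, 0.1706]
eef_rot: [2.363, -0.001, 1.449]
force: [0.8, -0.7, -0.9]
finger_gap: 0.0071
delta mm [ 0.5  0.2 -0.4] rot deg [-0.37 -0.05 -0.04] | len 0.7 0.4 rows>= 0.0
off axis 0.0006607142351443164 along -2.686372585152865e-05 tilt 0.3734390612034765 [-0.001 -0.001  0.001  0.002  0.    -0.003] 0.00713330110365638
(np.float64(543.1619901043057), np.float64(171.20296993232176))
```

View pics/t18a.png

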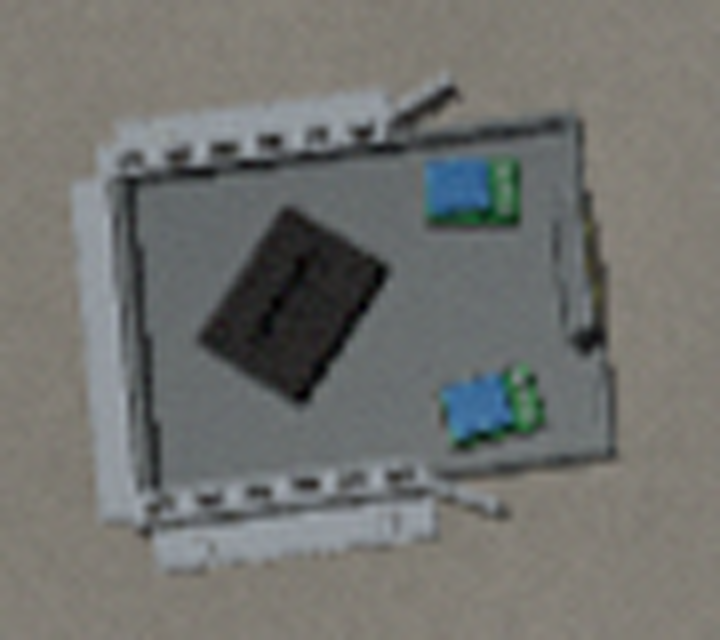

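View pics/s18.png

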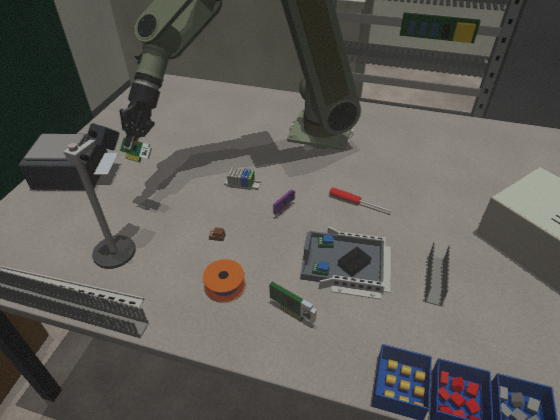

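View pics/w18.png

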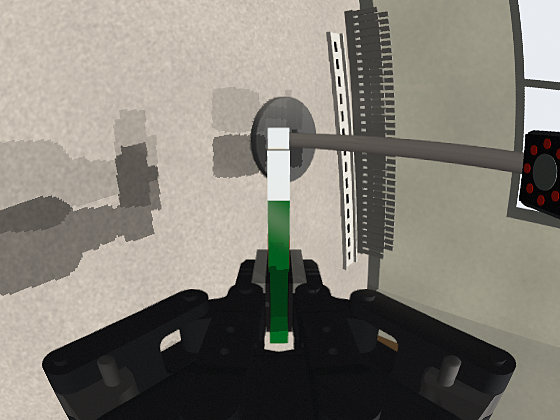

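View pics/s18a.png

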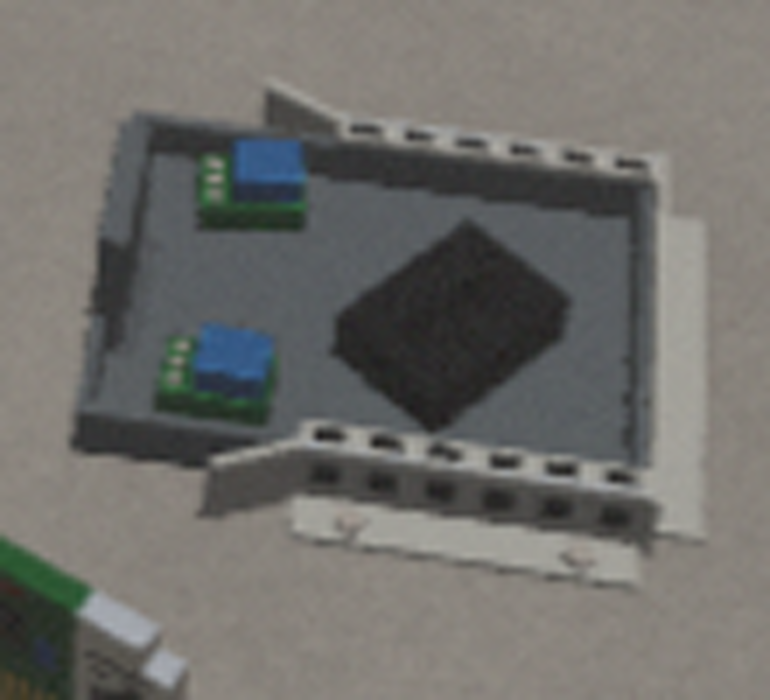

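Everything checks out: the label is on the axis and still, and the tray is home with its load in it. Nothing else on the bench has moved. Handing in.

```bash
python3 -c "
from bench import env
s=env.sense(); print(s['time'],s['finger_gap'],s['force']); print(env.job_done())"
```

```text
19.575 0.006675876812488691 [-0.573873    0.14605098 -0.44639045]
the job is handed in; nothing more can be done
None
```

The job is handed in at about 19.6 s of the 51 s. The tray is home and released, and the arm is holding the card still in front of the code reader.

- **Tray:** I squared it to the dock and slid it in by the tab until it met the end stop. It travelled 159.2 mm against 159.6 mm measured beforehand, and the push force rose to about 15 N with almost no sideways load. The last top and scene views show it against the stop, with the stand and both relays still in it.
- **Card:** I gripped it on the green half with the white label end uncovered, lifted it out of the stand, and turned it printed side to the reader. By the arm's readings the label is about 1 mm off the viewing axis, 140 mm from the lens and within 0.5° of square. The joints are still and the finger gap is 7 mm.
- **Bench:** The other objects look unmoved in the last pictures.

What failed or disagreed:
- **First tab grip missed.** The fingertips sit about 30 mm short of the reported TCP, so the first close landed on top of the tab, at about 6 N. I saw it in the finger gap and pictures, reopened, went lower and gripped properly, and used that correction from then on.
- **Reader direction is only good to about 1°.** The top view gave about −8° and the wrist view of the lens about −7°; I used −7°, which could shift the label about 4 mm on the axis. A triangulation just before the last 5 mm adjustment agreed with the arm's label position to 1.5 mm; I did not repeat it afterwards.

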